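Clamp a brass bag-frame bar and hone its sloping face

ROBOT

A 6-joint arm with a two-finger parallel gripper is mounted at the origin on the work surface. World frame = base frame: x ahead of the robot, y to its left, z up, the work surface at z = 0. Lengths are in m, angles in degrees, forces in N, time in s.
With the tool pointing down it reaches from about 0.3 to 0.85 m from the base axis. Payload 5.4 kg.
Tool frame: the origin (TCP) lies midway between the tips of the shut fingers; the grasp point (between the pads) lies 19 mm behind it; z points along the fingers, y is the line along which they close (so a half turn about z gives the same grasp; the last joint's range is limited). The gripper opens to 85 mm and grips with 20 to 120 N. Pads are 22 mm wide; open, the fingers measure 114 mm over their backs; the gripper's body (76 mm by 85 mm) begins 54 mm behind the grasp point. The pads swing forward as they close: fully open they stand 13 mm farther back than shut.
Start: joints at [-12.038, 9.076, 91.501, -0, 79.423, -12.038], TCP at [0.575, -0, 0.196] pointing down, gripper open.
Joint ranges: [-166.64, 166.64], [-54.1, 131.32], [10.49, 154.53], [-73.88, 253.88], [9.74, 151.15], [-171.62, 171.62]. Speed limits (degrees/s): [147.25, 147.25, 180, 180, 180, 180].

INTERFACE

Orientations are given as a 3x3 rotation matrix whose columns are the frame's x, y, z axes.
In Python, from cell import ctrl gives the robot as it stands. The module is installed in compiled form; this text tells all that it offers.
- The arm moves only by the tool step_arm, never from a script. Its argument "steps" is a list of rows, each a list of 3 entries, a list of its own where there are three numbers: the opening, from 0 (shut) to 1 (fully open), then the shift along the tool's x, y, z in mm, then the turn, a rotation vector about the tool's x, y, z in degrees. In form: [[jaw, [dx, dy, dz], [ax, ay, az]], ...]. A call has exactly 8 rows; each row shifts and turns the commanded pose from where the row before left it, along the tool's axes as they then stand; what a row does not reach is not made up. A row lasts 1/12 s, in which the tool goes at most 41.7 mm and 7.16 degrees, less where a joint would pass 70% of its speed; a pose out of reach is approached as far as the arm can. A call with a gripper value outside its range is refused whole. The fingers move at their own pace and stop on an object; "grip_force" is the grip in N (left out, the last holds). Time passes only in rows, so rows that do not move let the fingers close, or fill a call up. It gives the time, the measured TCP pose, the force, the opening and the grip force at its end, in the units of the state.
- ctrl.sense(): the state, without advancing time (a new reading comes with each control period).
- ctrl.get_image(name): name is "scene" or "side" or "wrist"; returns a dict with "color" (480x640x3 uint8, red, green, blue), "z_map" (480x640 float32, m along the optical axis (not along the pixel's ray), 0 where there is no reading), "K" (3x3 intrinsics, pixels), "pose" (4x4, takes a point from camera to world coordinates); the wrist camera has in their place "hand_eye" (4x4, takes a point from camera to tool coordinates, whose origin is the TCP and whose axes are the flange's). Camera axes: x right, y down, z forward; pixel columns grow to the right and rows downward; lengths in m; the calibration is good to about 2 mm. The wrist camera is an equidistant fisheye: a pixel r from the principal point sees the ray r / f radians off the axis. A picture is of the moment at which its call begins: read the wrist's pose just before it.
- ctrl.job_done(): hands the job in; it is judged then, once.
The state is a dict: "time_s": time; "joints": joint angles; "joint_vel": joint speeds; "joint_efforts": joint torques, N m; "tcp_pos": TCP position; "tcp_rot": TCP orientation; "ft_force": force on the tool from outside, world axes, zero at the start; "wrist_torque": the same for the moment, N m; "width": finger opening in m; "gripper_force": force on a finger pad.
Only numpy, scipy, OpenCV 4.12 (cv2) and the standard library are available. Lean on these libraries where they do the work, as an engineer would, in place of code of your own. Each camera call takes 0.05 s, during which the arm holds its last target. There are 200 camera calls.

TASK

Slide the jig's jaw shut on the brass bar so that the bar is pushed home against the fixed stop and the jaw's sprung pad is pressed in about halfway, and leave it clamped. Then take the honing tool with the rectangular foot and draw its sole along the bar's sloping face in one slow stroke without lifting off on the way, from near the jaw end to near the stop end (the foot within about 15 mm of each end), foot lengthwise, centred and flat on the slope, with steady light pressure that keeps its sprung foot pushed in about halfway. Finally stand it gently upright on the cork mat and let go, leaving the stamp, jar and hammer where they are.

Things in the scene. Friction and masses are not known exactly. Their poses are not given: they have to be found in the camera images.
- jig: Aluminium clamping jig fixed to the table, bed x -55..80, y -192..108 mm, its top at z=10 mm; stands at a yaw of up to 20 degrees. Origin on the table. Fence (25 mm high, face at x=+24 mm) and lip (15 mm high, face at x=-24 mm) hold the bar between them.
- jig_stop (a point): Middle of the fixed end stop's face, at jig x=0, y=+85, z=24 mm; the face looks to jig -y. The stop is 56 mm wide, 18 mm thick, its top 38 mm above the table.
- jig_lamp (a point): Centre of the grey light bar fixed over the back half of the jig: 46 (jig x) x 186 (jig y) mm, z 151..167 mm, at jig x=48, y=5 mm, on two 12 mm posts at jig x=71, y=-82 and y=+92. It leaves no room for an upright gripper above the bar's sloping face.
- jaw (a joint): Sliding jaw of the jig, a steel carriage 66 x 28 x 26 mm on the bed, with a stiff slide (about 11 N) that stays where it is left. Value 0 = fully open, grows up to 0.075 m as it slides towards the fixed stop (jig +y).
- jaw_lug (a point): Centre of the top of the upright dark lug on the jaw, to be pinched from above: 30 mm (jig x) x 18 mm (jig y), its top 73 mm above the table, 38 mm of it stand above the carriage. In the jig's frame it is at x=-30, y=-164 mm + jaw value.
- jaw_pad: Black rubber-faced pad, 40 x 8 x 22 mm, on the stop side of the jaw; it gives way 10 mm towards the jaw on a spring of 1 N/mm. Origin at its pressing face's lower edge, middle; face looks to jig +y. Unpressed, the face is 34 mm ahead (jig +y) of the lug's centre.
- bar: Loose hollow brass bar, 160 mm long (y) x 44 mm (x) x 29 mm high, lying on the jig's bed along jig y. Origin: centre of its underside. Its front (-x, robot side) is 8 mm high at x=-22 mm; from there a flat face rises at 35 degrees to z=29 mm at x=+8 mm; behind that the top is level. Clamped home, its origin is at jig y=+5 mm.
- bar_face (a point): Centre of the sloping face (bar x=-7, y=0, z=18.5 mm). Its z axis is the outward normal of the face (35 degrees from vertical, leaning to bar -x), x runs up the slope, y along the bar. The face is 36.6 mm (x) by 160 mm (y).
- hone: Honing tool: rectangular wooden handle 30 (x) x 24 (y) mm, from 35 to 90 mm above the sole, brass ferrule, and a flat rectangular foot 54 (x) x 24 (y) x 12 mm with a grey sole. Starts standing upright on its sole. Origin at the centre of the sole when unpressed, z up the handle. Weighs about 0.2 kg.
- hone_foot (a joint): How far the hone's foot is pushed up towards its handle on its spring, 0 to 0.010 m; starts to give at 3 N, then 0.8 N per mm (11 N at the end of its travel).
- hone_sole (a point): Centre of the underside of the hone's foot, moving with the foot.
- mat: Cork mat fixed to the table, 130 x 130 x 5 mm; origin at the centre of its underside.
- stamp: Bystander: hand stamp with a round steel foot (34 mm across) and a round wooden handle, 84 mm tall; origin under its foot.
- jar: Bystander: amber glass jar, 58 mm across, 75 mm tall; origin at the centre of its underside.
- mallet: Bystander: hammer lying near the robot's left, 220 mm long, about 40 mm high; origin under its middle.
Things that resemble listed ones, but are neither listed nor needed, are in the scene too. There is more than one size of the bar; the one meant has the size given above. What is shaped like the hone but blue is not meant.

How it is judged (in metres and radians):
On the way, in this order (a step that is already met when the one before it is completed fails the run):
1. the sliding jaw is shut on the bar: bar against the fixed stop, sprung pad pressing it with 2 to 9.5 N (contact force between jaw_pad and bar between 2 and 9.5 N and y of bar in the frame of jig between 0.002 and 0.008 m), for 0.3 s.
2. the hone's sole bears flat and lengthwise on the end of the face nearest the sliding jaw, pressing with 3 to 14 N, tilted with the face (within 10 degrees) (y of hone_sole in the frame of bar between -0.06 and -0.034 m and x of hone_sole in the frame of bar_face between -0.012 and 0.012 m and contact force between hone and bar between 3 and 14 N and angle between the z axis of hone and the z axis of bar_face, either way round below 0.18 rad and angle between the x axis of hone and the y axis of bar, either way round below 0.26 rad), for 0.1 s.
3. the hone's sole bears flat and lengthwise on the first third, pressing with 3 to 14 N, tilted with the face (within 10 degrees) (y of hone_sole in the frame of bar between -0.03 and -0.016 m and x of hone_sole in the frame of bar_face between -0.012 and 0.012 m and contact force between hone and bar between 3 and 14 N and angle between the z axis of hone and the z axis of bar_face, either way round below 0.18 rad and angle between the x axis of hone and the y axis of bar, either way round below 0.26 rad), for 0.1 s.
4. the hone's sole bears flat and lengthwise at the middle, pressing with 3 to 14 N, tilted with the face (within 10 degrees) (y of hone_sole in the frame of bar between -0.007 and 0.007 m and x of hone_sole in the frame of bar_face between -0.012 and 0.012 m and contact force between hone and bar between 3 and 14 N and angle between the z axis of hone and the z axis of bar_face, either way round below 0.18 rad and angle between the x axis of hone and the y axis of bar, either way round below 0.26 rad), for 0.1 s.
5. the hone's sole bears flat and lengthwise on the last third, pressing with 3 to 14 N, tilted with the face (within 10 degrees) (y of hone_sole in the frame of bar between 0.016 and 0.03 m and x of hone_sole in the frame of bar_face between -0.012 and 0.012 m and contact force between hone and bar between 3 and 14 N and angle between the z axis of hone and the z axis of bar_face, either way round below 0.18 rad and angle between the x axis of hone and the y axis of bar, either way round below 0.26 rad), for 0.1 s.
6. the hone's sole bears flat and lengthwise on the end nearest the fixed stop, pressing with 3 to 14 N, tilted with the face (within 10 degrees) (y of hone_sole in the frame of bar between 0.034 and 0.06 m and x of hone_sole in the frame of bar_face between -0.012 and 0.012 m and contact force between hone and bar between 3 and 14 N and angle between the z axis of hone and the z axis of bar_face, either way round below 0.18 rad and angle between the x axis of hone and the y axis of bar, either way round below 0.26 rad), for 0.1 s.
At the end, for the whole second after the job is handed in: The bar lies flat in the jig within 3 mm of its seat against the fixed stop with the jaw's pad pressing it with 2 to 9.5 N; the hone stands upright (within 6 degrees), still and released on the cork mat, its origin within 55 mm of the mat's centre along each side (all of step 1 and x of hone in the frame of mat between -0.055 and 0.055 m and y of hone in the frame of mat between -0.055 and 0.055 m and z of hone in the frame of mat between 0.002 and 0.009 m and angle between hone's own z axis and vertical below 0.1 rad and linear speed of hone below 0.02 m/s and contact force between the fingers and hone below 0.1 N and x of bar in the frame of jig between -0.004 and 0.004 m and angle between bar's own z axis and vertical below 0.06 rad); the robot touches nothing.
It fails at once if the hone's sole comes off the middle part of the sloping face (it may meet and leave the face only near the ends) (y of hone_sole in the frame of bar between -0.028 and 0.028 m and x of hone_sole in the frame of bar_face between -0.02 and 0.02 m and z of hone_sole in the frame of bar_face between 0.004 and 0.015 m).
It fails at once if a bystander (stamp, jar, mallet) is moved more than 30 mm (distance of stamp from where it was at the start of the episode above 0.03 m or distance of jar from where it was at the start of the episode above 0.03 m or distance of mallet from where it was at the start of the episode above 0.03 m).
It fails at once if the hone is pressed on the bar with more than 25 N (contact force between hone and bar above 25 N).
It fails at once if the pad is driven into the bar with more than 20 N (contact force between jaw_pad and bar above 20 N).
It fails at once if the hone is dropped or thrown (moving faster than 0.5 m/s out of the fingers) (contact force between the fingers and hone below 0.1 N and linear speed of hone above 0.5 m/s).
It also fails if it takes over 72 s, if anything falls off the work surface, if the arm or the gripper's body presses on something with over 40 N, if the wrist force passes 120 N, or if a joint passes its speed limit or range.

## Working session

There is one attempt and no reset: what is moved stays moved. The work goes in short steps, Python scripts to look and compute and a tool call to move; the robot and the scene stay as the last step left them, time stands still between calls to the robot, and variables do not carry over. Pictures are saved under pics/ and viewed, at most 10 in all, crops included, and the job is handed in when it is done.

Besides the shell and the picture viewer there is one more tool, called after "Request:" in YAML: its name, and indented under it one key for each argument. step_arm: Moves the arm, as the interface text tells. Its arguments: {"type":"object","properties":{"steps":{"type":"array","items":{"type":"array"}},"grip_force":{"type":"number"}},"required":["steps"]}

```bash
mkdir -p pics; python3 - <<'E'
from cell import ctrl
import cv2,numpy as np
s=ctrl.sense();print(s)
for n in("scene","side"):
    d=ctrl.get_image(n);cv2.imwrite(f"pics/{n}0.png",d["color"][:,:,::-1]);np.savez(f"{n}0.npz",**d)
    print(n,d["K"],d["pose"])
E
```

```text
{'time_s': 0.0, 'joints': array([-1.20368136e+01,  9.11364586e+00,  9.15743751e+01,  5.12976465e-04,
        7.94236424e+01, -1.20366561e+01]), 'joint_vel': array([ 0.07462473, -0.0246748 , -0.00568935,  0.21688019,  0.05476462,
        0.03781158]), 'joint_efforts': array([ 1.96016467e-04, -3.96006632e+01, -3.31426942e+01, -2.07608541e-04,
        8.36965773e-03, -3.09808388e-05]), 'tcp_pos': array([5.74314506e-01, 1.38417800e-04, 1.95487971e-01]), 'tcp_rot': array([[ 4.79724271e-06,  9.99998187e-01, -1.90420884e-03],
       [ 9.99999914e-01, -4.00694595e-06,  4.15029903e-04],
       [ 4.15021521e-04, -1.90421067e-03, -9.99998101e-01]]), 'ft_force': array([0.21653257, 0.58266428, 0.70377101]), 'wrist_torque': array([-0.00961812, -0.0566799 ,  0.05435588]), 'gripper_force': 0.0, 'width': 0.08585428061161789}
scene [[438.81272892   0.         321.17313361]
 [  0.         438.81272892 239.1912726 ]
 [  0.           0.           1.        ]] [[ 0.68378013  0.51023553 -0.52163631  0.97873948]
 [ 0.72951206 -0.49372154  0.47334047 -0.43007552]
 [-0.01602795 -0.70420079 -0.70981995  0.76655667]
 [ 0.          0.          0.          1.        ]]
side [[497.29647233   0.         322.44444103]
 [  0.         497.29647233 243.59293501]
 [  0.           0.           1.        ]] [[ 0.98053763 -0.11362922  0.16010734  0.3124593 ]
 [-0.19626101 -0.54548409  0.81481821 -1.06423679]
 [-0.00525116 -0.83038275 -0.55716866  0.84511245]
 [ 0.          0.          0.          1.        ]]
```

View pics/scene0.png

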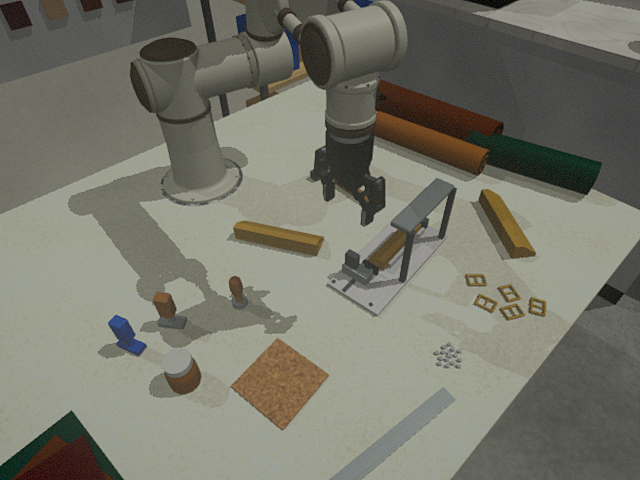

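View pics/side0.png

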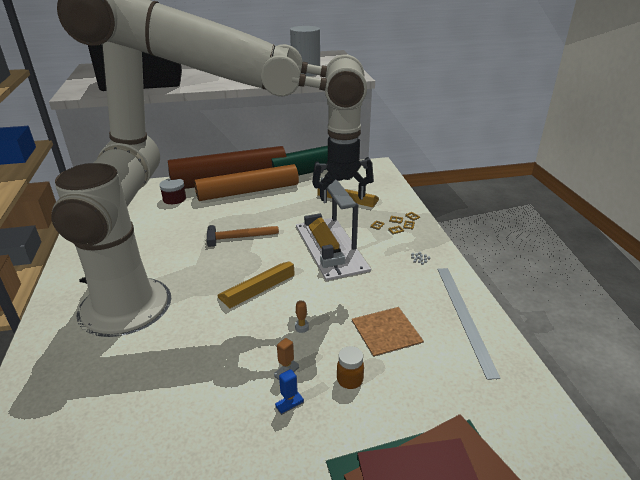

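```bash
cat > h.py <<'E'
import numpy as np,cv2
def cloud(d):
    z=d["z_map"];K=d["K"];v,u=np.mgrid[:480,:640]
    p=np.stack([(u-K[0,2])/K[0,0]*z,(v-K[1,2])/K[1,1]*z,z],-1)@d["pose"][:3,:3].T+d["pose"][:3,3]
    p[z<=0]=np.nan
    return p
def rect(q):
    (c,wh,a)=cv2.minAreaRect((q*1000).astype(np.float32)); return np.round(c,1),np.round(wh,1),round(a,1)
E
python3 - <<'E'
from h import *
S={n:dict(np.load(n+"0.npz")) for n in("scene","side")}
C={n:cloud(S[n]) for n in S}
def box(n,u0,u1,v0,v1,z0,z1):
    p=C[n][v0:v1,u0:u1].reshape(-1,3);c=S[n]["color"][v0:v1,u0:u1].reshape(-1,3)
    m=(p[:,2]>z0)&(p[:,2]<z1);return p[m],c[m]
def show(t,n,*a):
    p,c=box(n,*a)
    print(t,n,len(p),rect(p[:,:2]) if len(p)>3 else '',p.mean(0).round(4),p[:,2].max().round(4),c.mean(0).round())
for n,r in(("scene",(385,460,175,240)),("side",(325,360,175,215))): show("lamptop",n,*r,.155,.175)
show("lug","scene",335,375,240,290,.066,.08); show("lug","side",315,350,235,275,.066,.08)
show("bed","scene",320,450,170,320,.006,.014)
show("stampTop","scene",225,250,270,312,.06,.1);show("stampTop","side",290,312,295,335,.06,.1)
show("honehandle","scene",150,190,285,332,.075,.1);show("honehandle","side",272,298,335,380,.075,.1)
show("honefoot","scene",150,190,285,332,.004,.02);show("honefoot all","side",272,298,335,380,.004,.1)
show("hone30-90","scene",150,190,285,332,.03,.1)
show("jar","scene",158,205,340,395,.06,.09);show("jar","side",330,370,340,392,.06,.09)
show("blue","scene",105,148,310,358,.075,.1)
p,c=box("scene",225,335,330,435,-.01,.02);m=(c[:,0].astype(int)-c[:,2]>50);print("mat",rect(p[m][:,:2]),p[m].mean(0))
p,c=box("side",345,430,300,360,-.01,.02);m=(c[:,0].astype(int)-c[:,2]>50);print("mat",rect(p[m][:,:2]),p[m].mean(0))
d=S["scene"]["color"];cv2.imwrite("pics/crops.png",np.hstack([cv2.resize(d[170:320,320:470,::-1],(400,400)),cv2.resize(d[270:370,95:255,::-1],(400,400))]))
E
```

```text
lamptop scene 1459 (array([611.4, 198.4]), array([ 52.7, 187.7]), 7.2) [0.6125 0.1887 0.166 ] 0.1706 [ 96. 100.  96.]
lamptop side 453 (array([605.3, 180.4]), array([ 52. , 158.1]), 9.6) [0.6072 0.1634 0.1658] 0.171 [ 95. 100. 101.]
lug scene 106 (array([548.4,  50.3]), array([31. , 18.8]), 5.9) [0.5496 0.0485 0.0721] 0.0757 [70. 72. 69.]
lug side 59 (array([545.8,  48.1]), array([33.9, 19.5]), 20.1) [0.5445 0.0468 0.0714] 0.0765 [57. 59. 61.]
bed scene 3302 (array([514., 199.]), array([307.9, 483.6]), 40.2) [0.5954 0.1138 0.01  ] 0.014 [137. 136. 132.]
stampTop scene 166 (array([ 438.2, -179.1]), array([24.3, 23.2]), 15.2) [ 0.441  -0.1805  0.0744] 0.0848 [89. 71. 53.]
stampTop side 123 (array([ 432.6, -182.5]), array([24.2, 25.5]), 29.2) [ 0.4324 -0.1858  0.0735] 0.0845 [90. 62. 38.]
honehandle scene 225 (array([ 381.3, -308.3]), array([29.9, 25.5]), 36.2) [ 0.3849 -0.3098  0.0866] 0.0926 [103.  78.  54.]
honehandle side 316 (array([ 374.6, -352.1]), array([115.1,  33.3]), 86.4) [ 0.3752 -0.3511  0.0875] 0.094 [73. 71. 86.]
honefoot scene 265 (array([ 363.4, -301.4]), array([57.7, 84.5]), 66.3) [ 0.3856 -0.3092  0.0114] 0.02 [82. 85. 81.]
honefoot all side 690 (array([ 374.5, -303.4]), array([210.1,  56.4]), 81.4) [ 0.3766 -0.3314  0.0602] 0.094 [77. 70. 70.]
hone30-90 scene 459 (array([ 381.5, -308.8]), array([30.9, 25.5]), 40.5) [ 0.3873 -0.3104  0.071 ] 0.0926 [92. 73. 53.]
jar scene 721 (array([ 512.7, -356.4]), array([50. , 50.9]), 82.0) [ 0.5158 -0.357   0.0737] 0.0781 [140. 142. 133.]
jar side 459 (array([ 509.6, -357.3]), array([53.9, 48.1]), 77.2) [ 0.5082 -0.3621  0.0732] 0.0792 [159. 164. 158.]
blue scene 247 (array([ 375.1, -396.6]), array([31.7, 24.3]), 23.8) [ 0.3785 -0.3967  0.0868] 0.0942 [ 54.  72. 116.]
mat (array([ 632.7, -229.7]), array([132.6, 129.7]), 8.5) [ 0.63676899 -0.23184135  0.00506655]
mat (array([ 631.8, -230.7]), array([130.8, 133. ]), 8.5) [ 0.6311691  -0.2334399   0.00498405]
```

View pics/crops.png

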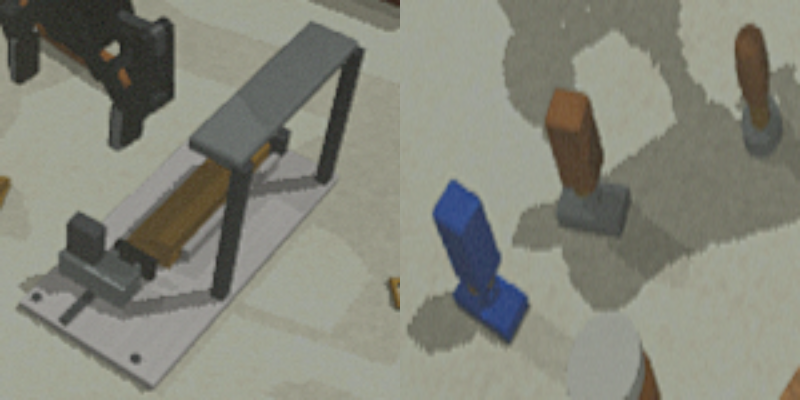

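```bash
cat >> h.py <<'E'
from scipy.optimize import least_squares
def bx(x0,x1,y0,y1,z0,z1): return np.array([[x0,y0,z0],[x1,y1,z1]])/1000
def sdf(p,b):
    c=b.mean(0);h=(b[1]-b[0])/2;q=np.abs(p-c)-h
    return np.linalg.norm(np.maximum(q,0),axis=1)+np.minimum(q.max(1),0)
def loc(p,x):
    c,s=np.cos(x[2]),np.sin(x[2]);d=p-np.array([x[0],x[1],x[3]])
    return np.stack([c*d[:,0]+s*d[:,1],-s*d[:,0]+c*d[:,1],d[:,2]],1)
def fit(p,model,x0,sc=.003):
    f=lambda x:np.min([np.abs(sdf(loc(p,x),b)) for b in model(x)],axis=0)
    r=least_squares(f,x0,loss="soft_l1",f_scale=sc,x_scale=.01,diff_step=1e-4);return r.x,np.median(f(r.x))
def jigm(x):
    j=x[4]*1000;l=-164+j
    return [bx(-55,80,-192,108,0,10),bx(-28,28,85,103,10,38),bx(25,71,-88,98,151,167),bx(-45,-15,l-9,l+9,35,73),bx(65,77,-88,-76,10,151),bx(65,77,86,98,10,151),bx(-33,33,l-14,l+14,10,36)]
def honem(x): return [bx(-27,27,-12,12,0,12),bx(-15,15,-12,12,35,90)]
E
cat > f.py <<'E'
from h import *
for n in("scene","side"):
    d=dict(np.load(n+"0.npz"));p=cloud(d).reshape(-1,3);c=d["color"].reshape(-1,3).astype(int)
    ok=np.isfinite(p).all(1);p=p[ok];c=c[ok]
    L=loc(p,[.565,.2,.11,0])
    brass=(c[:,0]-c[:,2]>25)
    m=(L[:,0]>-.065)&(L[:,0]<.09)&(L[:,1]>-.205)&(L[:,1]<.12)&(p[:,2]>.005)&(p[:,2]<.173)&~brass
    x,r=fit(p[m],jigm,[.565,.2,.11,0,.02]);print(n,"jig",m.sum(),x[:2].round(4),np.degrees(x[2]).round(2),x[3:].round(4),r)
    b=loc(p,x);mb=brass&(abs(b[:,0])<.024)&(b[:,1]>-.12)&(b[:,1]<.09)&(b[:,2]>.012)&(b[:,2]<.05)
    q=b[mb];print(" bar y",np.percentile(q[:,1],[1,5,95,99]).round(4),"x",np.percentile(q[:,0],[2,98]).round(4),"z",np.percentile(q[:,2],[2,98]).round(4))
    # slope fit
    g=q[(q[:,0]>-.018)&(q[:,0]<.003)];A=np.c_[g[:,0],g[:,1],np.ones(len(g))];print(" slope",np.linalg.lstsq(A,g[:,2],rcond=None)[0].round(4))
    h=np.hypot(p[:,0]-.382,p[:,1]+.309)<.042
    h&=(p[:,2]>.004)&~((c[:,2]-c[:,0])>15)
    for a in (.7,-.7,1.57,0):
        x,r=fit(p[h],honem,[.382,-.309,a,0]);print(n,"hone",h.sum(),x[:2].round(4),np.degrees(x[2]).round(1),x[3].round(4),r)
E
python3 f.py
```

```text
scene jig 6500 [0.5604 0.1882] 7.06 [0.0003 0.0308] 0.0009246725524175159
 bar y [-0.0876 -0.0864  0.0328  0.0638] x [-0.0211  0.0232] z [0.0159 0.0408]
 slope [0.5744 0.0381 0.0318]
scene hone 732 [ 0.3798 -0.3088] 38.6 0.0003 0.0007171414590978406
scene hone 732 [ 0.3798 -0.3088] -141.4 0.0003 0.0007173170543145575
scene hone 732 [ 0.3798 -0.3088] 38.6 0.0003 0.0007172250795012599
scene hone 732 [ 0.3798 -0.3088] 38.6 0.0003 0.0007195341282382741
side jig 2950 [0.5577 0.1874] 7.04 [0.0004 0.0302] 0.0012212416446824967
 bar y [-0.088  -0.0817  0.0659  0.0741] x [-0.0216  0.0209] z [0.0152 0.0414]
 slope [ 0.7026 -0.007   0.0326]
side hone 543 [ 0.378  -0.3091] 39.4 0.0001 0.000798943957247375
side hone 543 [ 0.378  -0.3091] 39.4 0.0001 0.0007989433183903522
side hone 543 [ 0.378  -0.3091] 39.4 0.0001 0.0007989439573726081
side hone 543 [ 0.378  -0.3091] 39.4 0.0001 0.0007989433195118578
```

Request:
step_arm:
  steps:
    - [0.6,[0,0,0],[0,0,7]]
    - [0.6,[0,0,0],[0,0,7]]
    - [0.6,[0,0,0],[0,0,7]]
    - [0.6,[0,0,0],[0,0,7]]
    - [0.6,[0,0,0],[0,0,7]]
    - [0.6,[0,0,0],[0,0,7]]
    - [0.6,[0,0,0],[0,0,7]]
    - [0.6,[0,0,0],[0,0,7]]

```text
time_s: 0.77
tcp_pos: [0.5746, 0.0001, 0.1959]
tcp_rot: [[0.832, 0.554, -0.001], [0.554, -0.832, 0.0], [-0.001, -0.001, -1.0]]
ft_force: [-0.1, -0.3, -0.7]
width: 0.0512
gripper_force: 0.0
```

Request:
step_arm:
  steps:
    - [0.6,[0,0,0],[0,0,7]]
    - [0.6,[0,0,0],[0,0,7]]
    - [0.6,[0,0,0],[0,0,7]]
    - [0.6,[0,0,0],[0,0,6]]
    - [0.6,[-7,-18,20],[0,0,0]]
    - [0.6,[-7,-18,20],[0,0,0]]
    - [0.6,[-8,-18,20],[0,0,0]]
    - [0.6,[0,0,0],[0,0,0]]

```text
time_s: 1.43
tcp_pos: [0.5412, 0.0539, 0.1311]
tcp_rot: [[0.992, 0.124, -0.011], [0.124, -0.992, 0.002], [-0.01, -0.004, -1.0]]
ft_force: [-0.6, -0.4, -1.3]
width: 0.0514
gripper_force: 0.0
```

```bash
cat > t.py <<'E'
import sys,numpy as np
from cell import ctrl
from scipy.spatial.transform import Rotation as Ro
J=np.array([.559,.1878]);yaw=np.radians(7.05);c,s=np.cos(yaw),np.sin(yaw);RJ=np.array([[c,-s,0],[s,c,0],[0,0,1]])
def j2w(p): return RJ@np.array(p)/1000+[*J,0]
def st(show=1):
    S=ctrl.sense()
    if show: print("t",round(S["time_s"],2),"tcp",(S["tcp_pos"]*1000).round(1),"jigframe",(RJ.T@(S["tcp_pos"]-[*J,0])*1000).round(1),"F_jig",(RJ.T@S["ft_force"]).round(1),"w",round(S["width"]*1000,1),"g",round(S["gripper_force"],1),"J",S["joints"].round(0))
    return S
def go(p,R):
    S=st();T=S["tcp_rot"];p=np.array(p)
    print("turn",np.degrees(Ro.from_matrix(T.T@R).as_rotvec()).round(2),"shift before turn",(T.T@(p-S["tcp_pos"])*1000).round(1),"after",(R.T@(p-S["tcp_pos"])*1000).round(1))
def down(theta):  # tool y at world angle theta deg
    a=np.radians(theta);y=np.array([np.cos(a),np.sin(a),0]);z=np.array([0,0,-1.]);return np.c_[np.cross(y,z),y,z]
def tilt(a): return down(-90+7.05)@Ro.from_euler("y",a,degrees=True).as_matrix()
E
python3 -c "
from t import *
go([.546,.051,.045],down(-82.95))"
```

```text
t 1.43 tcp [541.2  53.9 131.1] jigframe [ -34.1 -130.7  131.1] F_jig [-0.7 -0.3 -1.3] w 51.4 g 0.0 J [ -7.   8. 100.   0.  72.  76.]
turn [-0.21  0.58  0.08] shift before turn [ 5.3  3.8 86. ] after [ 4.4  3.4 86.1]
```

Request:
step_arm:
  steps:
    - [0.6,[0,0,15],[0,0,0]]
    - [0.6,[0,0,15],[0,0,0]]
    - [0.6,[0,0,0],[0,0,0]]
    - [0.6,[0,0,0],[0,0,0]]
    - [0.6,[0,0,0],[0,0,0]]
    - [0.6,[0,0,0],[0,0,0]]
    - [0.6,[0,0,0],[0,0,0]]
    - [0.6,[0,0,0],[0,0,0]]

```text
time_s: 2.1
tcp_pos: [0.5472, 0.0508, 0.1074]
tcp_rot: [[0.993, 0.122, 0.001], [0.122, -0.993, -0.0], [0.001, 0.0, -1.0]]
ft_force: [-0.5, 0.5, -0.5]
width: 0.0514
gripper_force: 0.0
```

```bash
python3 -c "
from t import *
go([.546,.051,.045],down(-82.95))
import cv2
d=ctrl.get_image('scene');cv2.imwrite('pics/a.png',cv2.resize(d['color'][150:330,280:480,::-1],(660,594)))"
```

```text
t 2.1 tcp [547.2  50.8 107.4] jigframe [ -28.6 -134.6  107.4] F_jig [-0.4  0.6 -0.5] w 51.4 g 0.0 J [ -7.  10. 101.  -0.  69.  76.]
turn [ 0.02 -0.08 -0.05] shift before turn [-1.2 -0.4 62.4] after [-1.1 -0.4 62.4]
```

View pics/a.png

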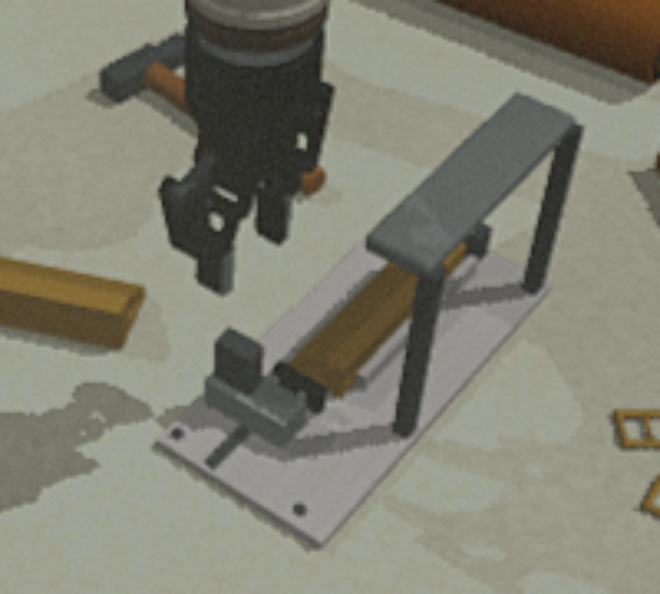

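The open fingers (crop pixels 215,285 and 275,240) stand above and on either side of the lug (240,350). I'll go down, pinch it and read the fingers.

Request:
step_arm:
  steps:
    - [0.6,[-1,0,12],[0,0,0]]
    - [0.6,[0,0,15],[0,0,0]]
    - [0.6,[0,0,15],[0,0,0]]
    - [0.6,[0,0,12],[0,0,0]]
    - [0.6,[0,0,8],[0,0,0]]
    - [0.6,[0,0,0],[0,0,0]]
    - [0.6,[0,0,0],[0,0,0]]
    - [0.6,[0,0,0],[0,0,0]]

```text
time_s: 2.82
tcp_pos: [0.5463, 0.0507, 0.0452]
tcp_rot: [[0.993, 0.122, 0.001], [0.122, -0.993, -0.0], [0.001, 0.0, -1.0]]
ft_force: [-0.0, -0.6, -0.2]
width: 0.0512
gripper_force: 0.0
```

Request:
step_arm:
  steps:
    - [0.1,[0,0,0],[0,0,0]]
    - [0.1,[0,0,0],[0,0,0]]
    - [0.1,[0,0,0],[0,0,0]]
    - [0.1,[0,0,0],[0,0,0]]
    - [0.1,[0,0,0],[0,0,0]]
    - [0.1,[0,0,0],[0,0,0]]
    - [0.1,[0,0,0],[0,0,0]]
    - [0.1,[0,0,0],[0,0,0]]
  grip_force: 40

```text
time_s: 3.48
tcp_pos: [0.5456, 0.0508, 0.0445]
tcp_rot: [[0.993, 0.122, -0.0], [0.122, -0.993, 0.0], [-0.0, -0.0, -1.0]]
ft_force: [0.9, -0.1, 0.1]
width: 0.0087
gripper_force: 0.0
```

```bash
python3 -c "
from t import *
st()"
```

```text
t 3.48 tcp [545.6  50.8  44.5] jigframe [ -30.2 -134.3   44.5] F_jig [ 0.9 -0.2  0.1] w 8.7 g 0.0 J [ -7.  15. 103.   0.  62.  76.]
```

```bash
python3 -c "
from t import *
import cv2
d=ctrl.get_image('scene');e=ctrl.get_image('side');w=ctrl.get_image('wrist')
cv2.imwrite('pics/b.png',np.hstack([cv2.resize(d['color'][190:320,300:440,::-1],(400,400)),cv2.resize(e['color'][170:290,280:400,::-1],(400,400))]))
cv2.imwrite('pics/w.png',w['color'][:,:,::-1])"
```

```text
(no output)
```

View pics/b.png

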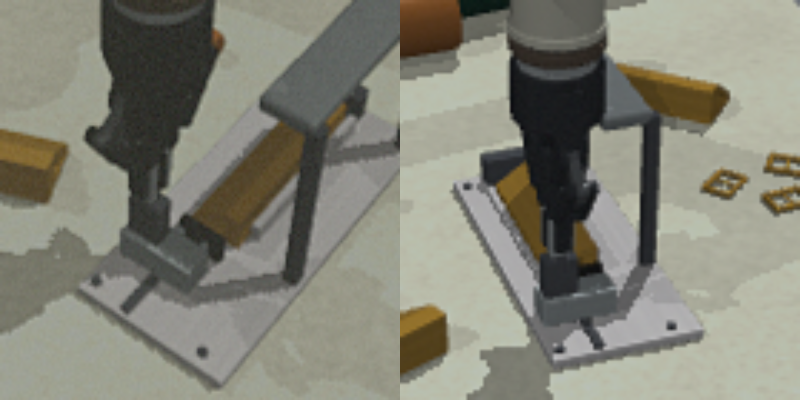

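View pics/w.png

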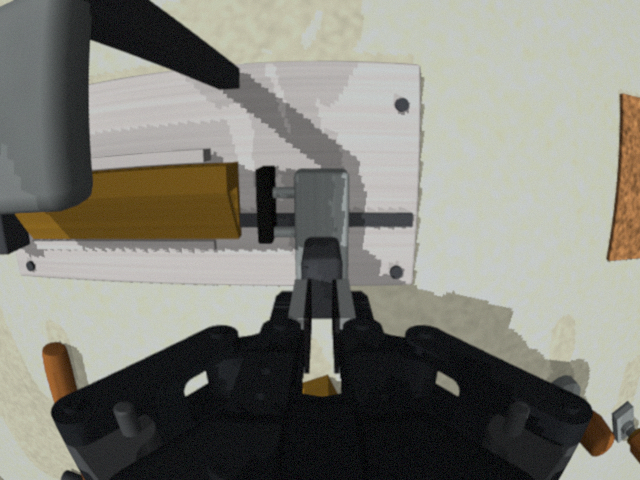

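```bash
python3 - <<'E'
from h import *
from cell import ctrl
for n in("scene","side"):
    d=ctrl.get_image(n);p=cloud(d).reshape(-1,3);L=loc(p,[.559,.1878,np.radians(7.05),0])*1000
    m=(L[:,0]>-60)&(L[:,0]<0)&(L[:,1]>-190)&(L[:,1]<-100)&(L[:,2]>60)&(L[:,2]<80)
    q=L[m]
    for k in range(-180,-100,5):
        r=q[(q[:,1]>=k)&(q[:,1]<k+5)]
        if len(r):print(n,k,len(r),r.min(0).round(),r.max(0).round())
E
```

```text
scene -145 62 [ -43. -144.   60.] [ -13. -140.   75.]
scene -140 11 [ -23. -140.   60.] [ -13. -135.   74.]
scene -135 13 [ -23. -134.   63.] [ -13. -131.   73.]
scene -130 9 [ -23. -130.   60.] [ -14. -126.   74.]
side -150 8 [ -30. -147.   62.] [ -20. -145.   79.]
side -145 35 [ -46. -145.   61.] [ -16. -140.   78.]
side -140 13 [ -45. -140.   62.] [ -15. -136.   74.]
side -135 6 [ -46. -134.   63.] [ -20. -130.   73.]
side -130 2 [ -44. -128.   68.] [ -43. -127.   71.]
```

The wrist view shows the lug (320,258) with the two fingertips around (300,300) and (345,300). But the width reading of 8.7 mm says nothing is held, so I'll check the depths.

```bash
cat >> h.py <<'E'
def wcloud(d,s):
    z=d["z_map"];K=d["K"];v,u=np.mgrid[:480,:640]
    x=(u-K[0,2]);y=(v-K[1,2]);r=np.hypot(x,y)+1e-9;th=r/K[0,0];t=np.tan(th)/r
    p=np.stack([x*t*z,y*t*z,z],-1);p[z<=0]=np.nan
    p=p@d["hand_eye"][:3,:3].T+d["hand_eye"][:3,3]
    return p@s["tcp_rot"].T+s["tcp_pos"]
E
python3 - <<'E'
from h import *
from cell import ctrl
s=ctrl.sense();d=ctrl.get_image("wrist");print(d["hand_eye"].round(3),d["K"].round(0))
p=wcloud(d,s);L=loc(p.reshape(-1,3),[.559,.1878,np.radians(7.05),0]).reshape(480,640,3)*1000
for v in(200,230,245,260,275,290,300,310,330,350): print(v,[L[v,u].round().astype(int).tolist() if np.isfinite(L[v,u]).all() else None for u in(265,285,300,310,322,335,345,355)])
E
```

```text
[[ 0.    -0.964 -0.266  0.067]
 [ 1.     0.     0.001  0.   ]
 [-0.001 -0.266  0.964 -0.177]
 [ 0.     0.     0.     1.   ]] [[372.   0. 321.]
 [  0. 372. 236.]
 [  0.   0.   1.]]
200 [[5, -106, 34], [0, -114, 9], [5, -124, 37], [5, -129, 37], [5, -135, 37], [5, -142, 36], [5, -147, 36], [0, -154, 9]]
230 [[-11, -105, 33], [-13, -115, 26], [-11, -124, 36], [-11, -129, 36], [-11, -135, 36], [-11, -142, 35], [-11, -147, 35], [-17, -155, 10]]
245 [[-27, -101, 10], [-27, -113, 9], [-19, -124, 37], [-14, -130, 52], [-14, -135, 52], [-14, -141, 52], [-19, -147, 37], [-27, -155, 10]]
260 [[-37, -100, 8], [-36, -113, 10], [-27, -124, 36], [-15, -130, 71], [-15, -135, 72], [-15, -141, 71], [-27, -147, 37], [-36, -155, 9]]
275 [[-46, -100, 9], [-46, -113, 8], [-35, -124, 37], [-21, -130, 73], [-21, -135, 73], [-21, -141, 72], [-35, -148, 37], [-46, -156, 10]]
290 [[-60, -98, 0], [-23, -120, 85], [-19, -127, 94], [-19, -131, 94], [-28, -135, 72], [-19, -140, 94], [-19, -144, 94], [-23, -148, 85]]
300 [[-68, -98, -1], [-23, -121, 93], [-19, -127, 103], [-22, -131, 97], [-33, -135, 72], [-19, -140, 102], [-19, -143, 103], [-23, -148, 94]]
310 [[-76, -97, -1], [-23, -122, 101], [-19, -128, 110], [-26, -131, 97], [-38, -135, 73], [-19, -139, 110], [-19, -143, 111], [-23, -147, 102]]
330 [[-18, -118, 125], [-17, -124, 126], [-18, -129, 125], [-32, -131, 100], [-91, -135, -1], None, [-18, -142, 125], [-18, -145, 126]]
350 [[-14, -121, 143], [-14, -126, 143], [-26, -128, 125], [-40, -131, 102], [-107, -135, 0], [-31, -139, 116], [-19, -141, 134], [-13, -143, 143]]
```

```bash
python3 - <<'E'
from h import *
from cell import ctrl
for n in("scene","side"):
    d=ctrl.get_image(n);p=cloud(d).reshape(-1,3);L=loc(p,[.559,.1878,np.radians(7.05),0])*1000
    for k in range(55,150,6):
        m=(abs(L[:,0]+30)<60)&(abs(L[:,1]+134)<70)&(L[:,2]>k)&(L[:,2]<=k+6);q=L[m]
        if len(q):print(n,k,len(q),np.percentile(q,3,axis=0).round(),np.percentile(q,97,axis=0).round())
s=ctrl.sense();d=ctrl.get_image("wrist");p=wcloud(d,s);L=loc(p.reshape(-1,3),[.559,.1878,np.radians(7.05),0])*1000
for k in range(55,150,6):
    m=(abs(L[:,0]+30)<50)&(abs(L[:,1]+134)<60)&(L[:,2]>k)&(L[:,2]<=k+6);q=L[m]
    if len(q):print("w",k,len(q),np.percentile(q,3,axis=0).round(),np.percentile(q,97,axis=0).round())
E
```

```text
scene 55 30 [ -41. -145.   55.] [ -13. -129.   61.]
scene 61 29 [ -39. -145.   61.] [ -13. -130.   67.]
scene 67 47 [ -40. -144.   67.] [ -13. -130.   73.]
scene 73 14 [ -38. -144.   73.] [ -14. -128.   75.]
scene 79 8 [ -23. -145.   81.] [ -19. -129.   84.]
scene 85 24 [ -34. -152.   85.] [ -18. -125.   90.]
scene 91 27 [ -36. -152.   91.] [ -18. -126.   97.]
scene 97 29 [ -33. -153.   98.] [ -18. -116.  102.]
scene 103 28 [ -33. -153.  103.] [ -18. -124.  108.]
scene 109 20 [ -25. -153.  110.] [ -18. -128.  115.]
scene 115 15 [ -25. -148.  115.] [ -18. -124.  121.]
scene 121 29 [ -25. -167.  121.] [ -15. -107.  127.]
scene 127 65 [ -36. -170.  127.] [ -16. -100.  133.]
scene 133 43 [ -37. -176.  133.] [-17. -96. 138.]
scene 139 48 [ -39. -179.  139.] [-15. -94. 145.]
scene 145 75 [ -38. -182.  145.] [-12. -88. 151.]
side 55 19 [ -46. -146.   56.] [ -18. -134.   60.]
side 61 20 [ -46. -146.   61.] [ -16. -134.   67.]
side 67 30 [ -46. -146.   68.] [ -17. -132.   72.]
side 73 13 [ -44. -149.   74.] [ -23. -131.   76.]
side 79 12 [ -43. -149.   80.] [ -25. -125.   84.]
side 85 15 [ -4
[... 632 characters left out ...]
-127.   67.]
w 67 1646 [ -42. -143.   69.] [ -14. -127.   73.]
w 73 152 [ -40. -139.   73.] [ -16. -130.   74.]
w 79 162 [ -34. -148.   82.] [ -19. -122.   85.]
w 85 391 [ -38. -151.   85.] [ -19. -118.   91.]
w 91 482 [ -23. -152.   91.] [ -18. -118.   97.]
w 97 590 [ -37. -152.   97.] [ -19. -118.  103.]
w 103 554 [ -23. -152.  103.] [ -18. -118.  109.]
w 109 468 [ -38. -145.  109.] [ -19. -125.  115.]
w 115 950 [ -39. -151.  115.] [ -17. -117.  121.]
w 121 1924 [ -36. -163.  121.] [ -16. -106.  127.]
w 127 2722 [ -38. -172.  127.] [-16. -98. 133.]
w 133 5066 [ -38. -174.  133.] [-17. -95. 139.]
w 139 2992 [ -38. -179.  139.] [-13. -91. 145.]
w 145 4710 [ -37. -182.  145.] [-12. -88. 151.]
```

All three cameras agree that the fingertips end at z≈81 mm while the reported TCP is at 44.5 mm. So the real fingertips sit about 37 mm behind the reported TCP, and I'll apply that offset from here on. Next I open, go 37 mm lower and pinch.

Request:
step_arm:
  steps:
    - [0.6,[0,0,0],[0,0,0]]
    - [0.6,[0,0,0],[0,0,0]]
    - [0.6,[0,0,0],[0,0,0]]
    - [0.6,[0,0,10],[0,0,0]]
    - [0.6,[0,0,10],[0,0,0]]
    - [0.6,[0,0,10],[0,0,0]]
    - [0.6,[0,0,6],[0,0,0]]
    - [0.6,[0,0,0],[0,0,0]]

```text
time_s: 4.6
tcp_pos: [0.5435, 0.051, 0.0059]
tcp_rot: [[0.993, 0.122, -0.005], [0.122, -0.993, 0.001], [-0.004, -0.001, -1.0]]
ft_force: [0.7, -0.2, -0.6]
width: 0.0512
gripper_force: 0.0
```

Request:
step_arm:
  steps:
    - [0.1,[0,0,0],[0,0,0]]
    - [0.1,[0,0,0],[0,0,0]]
    - [0.1,[0,0,0],[0,0,0]]
    - [0.1,[0,0,0],[0,0,0]]
    - [0.1,[0,0,0],[0,0,0]]
    - [0.1,[0,0,0],[0,0,0]]
    - [0.1,[0,0,0],[0,0,0]]
    - [0.1,[0,0,0],[0,0,0]]
  grip_force: 40

```text
time_s: 5.27
tcp_pos: [0.5461, 0.0508, 0.0091]
tcp_rot: [[0.993, 0.122, 0.001], [0.122, -0.993, -0.0], [0.001, 0.0, -1.0]]
ft_force: [-0.9, 0.4, 4.0]
width: 0.0175
gripper_force: 40.8
```

```bash
python3 -c "
from t import *
st()"
```

```text
t 5.27 tcp [546.1  50.8   9.1] jigframe [ -29.6 -134.4    9.1] F_jig [-0.8  0.5  4. ] w 17.5 g 40.8 J [ -7.  18. 104.   0.  58.  76.]
```

Request:
step_arm:
  steps:
    - [0.1,[0,-1,0],[0,0,0]]
    - [0.1,[0,-2,0],[0,0,0]]
    - [0.1,[0,-3,0],[0,0,0]]
    - [0.1,[0,-3,0],[0,0,0]]
    - [0.1,[0,-3,0],[0,0,0]]
    - [0.1,[0,-2,0],[0,0,0]]
    - [0.1,[0,-2,0],[0,0,0]]
    - [0.1,[0,-1,0],[0,0,0]]

```text
time_s: 5.93
tcp_pos: [0.5443, 0.065, 0.0091]
tcp_rot: [[0.993, 0.122, 0.001], [0.122, -0.992, -0.004], [0.001, 0.005, -1.0]]
ft_force: [-0.9, -11.3, 4.5]
width: 0.0173
gripper_force: 41.0
```

Request:
step_arm:
  steps:
    - [0.1,[0,-1,0],[0,0,0]]
    - [0.1,[0,-1,0],[0,0,0]]
    - [0.1,[0,-1,0],[0,0,0]]
    - [0.1,[0,-1,0],[0,0,0]]
    - [0.1,[0,-1,0],[0,0,0]]
    - [0.1,[0,-1,0],[0,0,0]]
    - [0.1,[0,0,0],[0,0,0]]
    - [0.1,[0,0,0],[0,0,0]]

```text
time_s: 6.6
tcp_pos: [0.5436, 0.0704, 0.0091]
tcp_rot: [[0.993, 0.122, 0.001], [0.122, -0.993, -0.005], [0.001, 0.005, -1.0]]
ft_force: [-0.4, -12.4, 4.0]
width: 0.0174
gripper_force: 41.0
```

```bash
python3 -c "
from t import *
st()
import cv2
w=ctrl.get_image('wrist');cv2.imwrite('pics/w2.png',w['color'][:,:,::-1]);np.savez('w2.npz',**w)
from h import *
p=wcloud(w,st());L=loc(p.reshape(-1,3),[.559,.1878,yaw,0])*1000;c=w['color'].reshape(-1,3).astype(int)
b=(c[:,0]-c[:,2]>50)&(abs(L[:,0])<23)&(L[:,1]<90)&(L[:,1]>-120)&(L[:,2]>15);print('bar',np.percentile(L[b],[.5,2,98,99.5],axis=0).round(1))
k=(c.max(1)<45)&(abs(L[:,0]-5)<15)&(L[:,1]>-120)&(L[:,1]<-50)&(L[:,2]>25)&(L[:,2]<45);print('pad',np.percentile(L[k],[1,5,95,99],axis=0).round(1))
k=(abs(L[:,0]-15)<15)&(L[:,1]>-150)&(L[:,1]<-75)&(L[:,2]>33)&(L[:,2]<39)&(c.max(1)>60)&(c[:,0]-c[:,2]<20);print('carriage',np.percentile(L[k],[1,5,95,99],axis=0).round(1))
"
```

```text
t 6.6 tcp [543.6  70.4   9.1] jigframe [ -29.7 -114.7    9.1] F_jig [ -1.9 -12.3   4. ] w 17.4 g 41.0 J [ -5.  18. 104.  -0.  58.  78.]
t 6.65 tcp [543.6  70.4   9.1] jigframe [ -29.7 -114.7    9.1] F_jig [ -2.6 -12.1   4. ] w 17.4 g 41.0 J [ -5.  18. 104.  -0.  58.  78.]
bar [[-19.9 -82.9  17.3]
 [-19.1 -81.5  18.2]
 [ 22.3  17.9  39.2]
 [ 22.8  27.5  39.6]]
pad [[ -9.6 -91.4  25.7]
 [ -8.3 -91.3  28.7]
 [ 18.6 -83.9  34.2]
 [ 19.8 -83.3  34.6]]
carriage [[   0.2 -128.5   34. ]
 [   1.  -127.3   34.9]
 [  18.6 -102.7   37.2]
 [  19.2 -101.6   37.7]]
```

View pics/w2.png

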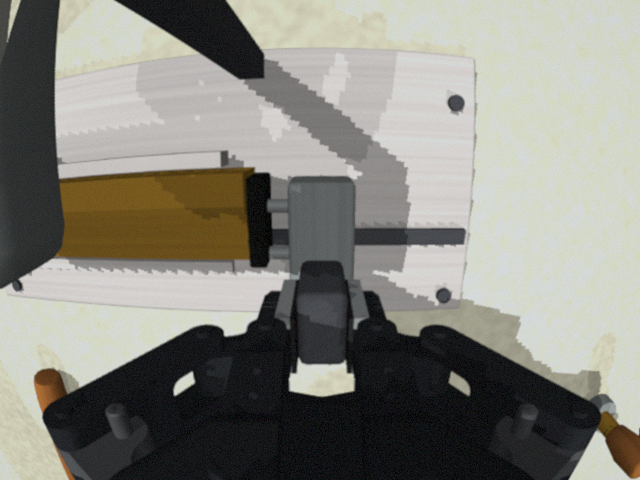

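The pad's black face (258,220) now touches the bar end (250,215), and the bar has moved about 5 mm. Next I go on slowly and watch for the force to rise at the stop.

Request:
step_arm:
  steps:
    - [0.1,[0,-1,0],[0,0,0]]
    - [0.1,[0,-1,0],[0,0,0]]
    - [0.1,[0,-1,0],[0,0,0]]
    - [0.1,[0,-1,0],[0,0,0]]
    - [0.1,[0,-1,0],[0,0,0]]
    - [0.1,[0,0,0],[0,0,0]]
    - [0.1,[0,0,0],[0,0,0]]
    - [0.1,[0,0,0],[0,0,0]]

```text
time_s: 7.32
tcp_pos: [0.543, 0.0753, 0.0091]
tcp_rot: [[0.993, 0.122, 0.001], [0.122, -0.993, -0.005], [0.0, 0.005, -1.0]]
ft_force: [-0.2, -13.3, 4.6]
width: 0.0176
gripper_force: 41.0
```

Request:
step_arm:
  steps:
    - [0.1,[0,-1,0],[0,0,0]]
    - [0.1,[0,-1,0],[0,0,0]]
    - [0.1,[0,0,0],[0,0,0]]
    - [0.1,[0,0,0],[0,0,0]]
    - [0.1,[0,0,0],[0,0,0]]
    - [0.1,[0,0,0],[0,0,0]]
    - [0.1,[0,0,0],[0,0,0]]
    - [0.1,[0,0,0],[0,0,0]]

```text
time_s: 7.98
tcp_pos: [0.5427, 0.0773, 0.0091]
tcp_rot: [[0.993, 0.122, 0.001], [0.122, -0.993, -0.005], [0.0, 0.005, -1.0]]
ft_force: [-0.8, -13.6, 4.7]
width: 0.0173
gripper_force: 41.0
```

Request:
step_arm:
  steps:
    - [0.1,[0,-1,0],[0,0,0]]
    - [0.1,[0,-1,0],[0,0,0]]
    - [0.1,[0,0,0],[0,0,0]]
    - [0.1,[0,0,0],[0,0,0]]
    - [0.1,[0,0,0],[0,0,0]]
    - [0.1,[0,0,0],[0,0,0]]
    - [0.1,[0,0,0],[0,0,0]]
    - [0.1,[0,0,0],[0,0,0]]

```text
time_s: 8.65
tcp_pos: [0.5425, 0.0792, 0.0091]
tcp_rot: [[0.993, 0.122, 0.001], [0.122, -0.993, -0.005], [0.0, 0.005, -1.0]]
ft_force: [-1.3, -13.7, 3.3]
width: 0.0176
gripper_force: 41.0
```

```bash
cat > w.py <<'E'
from t import *
from h import *
w=ctrl.get_image('wrist')
p=wcloud(w,st());L=loc(p.reshape(-1,3),[.559,.1878,yaw,0])*1000;c=w['color'].reshape(-1,3).astype(int)
b=(c[:,0]-c[:,2]>50)&(abs(L[:,0])<23)&(L[:,1]<90)&(L[:,1]>-120)&(L[:,2]>15);print('bar',np.percentile(L[b],[.5,2,98,99.5],axis=0).round(1)[:,1])
k=(c.max(1)<45)&(abs(L[:,0]-5)<15)&(L[:,1]>-120)&(L[:,1]<-50)&(L[:,2]>25)&(L[:,2]<45);print('pad',np.percentile(L[k],[1,5,95,99],axis=0).round(1)[:,1])
k=(abs(L[:,0]-15)<15)&(L[:,1]>-150)&(L[:,1]<-75)&(L[:,2]>33)&(L[:,2]<39)&(c.max(1)>60)&(c[:,0]-c[:,2]<20);print('carriage',np.percentile(L[k],[1,5,95,99],axis=0).round(1)[:,1])
E
python3 w.py
```

```text
t 8.7 tcp [542.5  79.2   9.1] jigframe [ -29.7 -105.8    9.1] F_jig [ -3.5 -13.9   4.6] w 16.8 g 41.0 J [ -4.  18. 104.  -0.  58.  79.]
bar [-75.2 -74.2  65.1  70.8]
pad [-83.5 -83.4 -76.  -75.6]
carriage [-119.6 -118.4  -93.8  -92.7]
```

Request:
step_arm:
  steps:
    - [0.1,[0,-1,0],[0,0,0]]
    - [0.1,[0,-1,0],[0,0,0]]
    - [0.1,[0,0,0],[0,0,0]]
    - [0.1,[0,0,0],[0,0,0]]
    - [0.1,[0,0,0],[0,0,0]]
    - [0.1,[0,0,0],[0,0,0]]
    - [0.1,[0,0,0],[0,0,0]]
    - [0.1,[0,0,0],[0,0,0]]

```text
time_s: 9.37
tcp_pos: [0.5423, 0.0808, 0.0091]
tcp_rot: [[0.993, 0.122, 0.001], [0.122, -0.992, -0.006], [0.0, 0.006, -1.0]]
ft_force: [-0.9, -14.6, 4.8]
width: 0.0179
gripper_force: 41.1
```

```bash
python3 w.py
```

```text
t 9.42 tcp [542.3  80.8   9.1] jigframe [ -29.7 -104.1    9.1] F_jig [ -2.4 -15.6   4.5] w 17.1 g 41.1 J [ -4.  18. 104.  -0.  58.  79.]
bar [-75.3 -74.2  66.8  73.3]
pad [-83.3 -83.2 -76.1 -75.6]
carriage [-118.  -116.7  -92.2  -91.1]
```

Request:
step_arm:
  steps:
    - [0.6,[0,0,0],[0,0,0]]
    - [0.6,[0,0,0],[0,0,0]]
    - [0.6,[0,0,0],[0,0,0]]
    - [0.6,[0,0,-10],[0,0,0]]
    - [0.6,[0,0,-20],[0,0,0]]
    - [0.6,[0,0,-25],[0,0,0]]
    - [0.6,[0,0,-25],[0,0,0]]
    - [0.6,[0,0,-15],[0,0,0]]

```text
time_s: 10.08
tcp_pos: [0.5428, 0.0849, 0.107]
tcp_rot: [[0.992, 0.122, 0.004], [0.122, -0.992, -0.0], [0.004, 0.0, -1.0]]
ft_force: [0.6, -1.3, 0.3]
width: 0.0515
gripper_force: 0.0
```

Request:
step_arm:
  steps:
    - [0.6,[-8,14,0],[0,0,0]]
    - [0.6,[-16,28,0],[0,0,0]]
    - [0.6,[-16,28,0],[0,0,0]]
    - [0.6,[-16,28,0],[0,0,0]]
    - [0.6,[-16,28,0],[0,0,0]]
    - [0.6,[-16,28,0],[0,0,0]]
    - [0.6,[-16,28,0],[0,0,0]]
    - [0.6,[-16,28,0],[0,0,0]]

```text
time_s: 10.75
tcp_pos: [0.4473, -0.1395, 0.1043]
tcp_rot: [[0.992, 0.122, 0.001], [0.122, -0.992, -0.0], [0.001, 0.0, -1.0]]
ft_force: [1.1, -0.5, -0.7]
width: 0.0512
gripper_force: 0.0
```

Request:
step_arm:
  steps:
    - [0.6,[-16,28,0],[0,0,0]]
    - [0.6,[-16,28,0],[0,0,0]]
    - [0.6,[-16,28,0],[0,0,0]]
    - [0.6,[-16,28,0],[0,0,0]]
    - [0.6,[-16,28,0],[0,0,0]]
    - [0.6,[-10,17,0],[0,0,0]]
    - [0.6,[0,0,0],[0,0,7]]
    - [0.6,[0,0,0],[0,0,7]]

```text
time_s: 11.42
tcp_pos: [0.3774, -0.3065, 0.1043]
tcp_rot: [[0.992, -0.13, 0.001], [-0.13, -0.992, -0.001], [0.001, 0.0, -1.0]]
ft_force: [-0.4, 0.7, -1.0]
width: 0.0514
gripper_force: 0.0
```

Request:
step_arm:
  steps:
    - [0.6,[0,0,0],[0,0,7]]
    - [0.6,[0,0,0],[0,0,7]]
    - [0.6,[0,0,0],[0,0,7]]
    - [0.6,[0,0,0],[0,0,7]]
    - [0.6,[0,0,0],[0,0,7]]
    - [0.6,[0,0,0],[0,0,7]]
    - [0.6,[0,0,0],[0,0,2]]
    - [0.6,[0,0,0],[0,0,0]]

```text
time_s: 12.08
tcp_pos: [0.378, -0.3052, 0.1041]
tcp_rot: [[0.629, -0.777, 0.0], [-0.777, -0.629, -0.0], [0.001, -0.0, -1.0]]
ft_force: [0.6, -0.3, 0.0]
width: 0.0511
gripper_force: 0.0
```

```bash
python3 - <<'E'
from t import *
from h import *
go([.379,-.309,.012],down(-141))
s=ctrl.sense();w=ctrl.get_image("wrist");p=wcloud(w,s).reshape(-1,3)
m=(np.hypot(p[:,0]-.379,p[:,1]+.309)<.03)&(p[:,2]>.085)&(p[:,2]<.095)
print("handle top",m.sum(),rect(p[m][:,:2]))
m=(np.hypot(p[:,0]-.379,p[:,1]+.309)<.042)&(p[:,2]>.008)&(p[:,2]<.094)
x,r=fit(p[m],honem,[.379,-.309,.68,0]);print(x,np.degrees(x[2]),r)
# jig check from scene cam now clear
d=ctrl.get_image("scene");p=cloud(d).reshape(-1,3);c=d["color"].reshape(-1,3).astype(int);L=loc(p,[.559,.1878,yaw,0])
k=(L[:,0]>-.065)&(L[:,0]<.09)&(L[:,1]>-.205)&(L[:,1]<.12)&(p[:,2]>.005)&(p[:,2]<.173)&~(c[:,0]-c[:,2]>25)
print(fit(p[k],jigm,[.56,.188,.12,0,.06]))
b=(c[:,0]-c[:,2]>25)&(abs(L[:,0])<.024)&(L[:,1]>-.12)&(L[:,1]<.09)&(L[:,2]>.012)&(L[:,2]<.05)
print("bar",np.percentile(L[b],[1,99],axis=0).round(4))
E
```

```text
t 12.08 tcp [ 378.  -305.2  104.1] jigframe [-240.2 -467.   104.1] F_jig [ 0.6 -0.3  0. ] w 51.1 g 0.0 J [-53.   1. 111.   0.  68.  88.]
turn [-0.01 -0.03 -0.02] shift before turn [ 3.6  1.6 92.1] after [ 3.6  1.6 92.1]
handle top 2180 (array([ 380., -310.]), array([30.3, 23.5]), 39.6)
[ 0.37946397 -0.30967409  0.67558524 -0.00083734] 38.70818287201891 0.0004325623813512154
(array([5.60457425e-01, 1.88144641e-01, 1.24249613e-01, 3.16808498e-04,
       6.11157925e-02]), np.float64(0.0009109410601804806))
bar [[-0.0201 -0.0749  0.0165]
 [ 0.0239  0.0784  0.0413]]
```

Request:
step_arm:
  steps:
    - [0.6,[5,2,10],[0,0,0]]
    - [0.6,[0,0,15],[0,0,0]]
    - [0.6,[0,0,15],[0,0,0]]
    - [0.6,[0,0,15],[0,0,0]]
    - [0.6,[0,0,15],[0,0,0]]
    - [0.6,[0,0,12],[0,0,0]]
    - [0.6,[0,0,6],[0,0,0]]
    - [0.6,[0,0,0],[0,0,0]]

```text
time_s: 12.85
tcp_pos: [0.3786, -0.3094, 0.0143]
tcp_rot: [[0.63, -0.777, -0.002], [-0.777, -0.63, 0.002], [-0.003, -0.0, -1.0]]
ft_force: [0.6, 1.0, -0.4]
width: 0.0514
gripper_force: 0.0
```

Request:
step_arm:
  steps:
    - [0.2,[0,0,0],[0,0,0]]
    - [0.2,[0,0,0],[0,0,0]]
    - [0.2,[0,0,0],[0,0,0]]
    - [0.2,[0,0,0],[0,0,0]]
    - [0.2,[0,0,0],[0,0,0]]
    - [0.2,[0,0,0],[0,0,0]]
    - [0.2,[0,0,0],[0,0,0]]
    - [0.2,[0,0,0],[0,0,0]]
  grip_force: 60

```text
time_s: 13.52
tcp_pos: [0.3798, -0.311, 0.0159]
tcp_rot: [[0.629, -0.777, 0.001], [-0.777, -0.629, -0.001], [0.002, -0.0, -1.0]]
ft_force: [1.4, -0.5, 2.6]
width: 0.0296
gripper_force: 60.5
```

```bash
python3 -c "
from t import *
st()"
```

```text
t 13.52 tcp [ 379.8 -311.    15.9] jigframe [-239.1 -473.1   15.9] F_jig [ 1.4 -0.7  2.6] w 29.6 g 60.5 J [-53.  10. 113.   0.  57.  88.]
```

Request:
step_arm:
  steps:
    - [0.2,[0,0,-6],[0,0,0]]
    - [0.2,[0,0,-15],[0,0,0]]
    - [0.2,[0,0,-20],[0,0,0]]
    - [0.2,[0,0,-20],[0,0,0]]
    - [0.2,[0,0,-20],[0,0,0]]
    - [0.2,[0,0,-20],[0,0,0]]
    - [0.2,[0,0,-14],[0,0,-3]]
    - [0.2,[0,0,0],[0,0,-6]]

```text
time_s: 14.18
tcp_pos: [0.3802, -0.3117, 0.1336]
tcp_rot: [[0.745, -0.667, 0.003], [-0.667, -0.745, -0.004], [0.004, 0.001, -1.0]]
ft_force: [0.4, 0.2, -2.9]
width: 0.0291
gripper_force: 60.1
```

Request:
step_arm:
  steps:
    - [0.2,[0,0,0],[0,0,-7]]
    - [0.2,[0,0,0],[0,0,-7]]
    - [0.2,[0,0,0],[0,0,-7]]
    - [0.2,[0,0,0],[0,0,-7]]
    - [0.2,[0,0,0],[0,0,-7]]
    - [0.2,[0,0,0],[0,0,-7]]
    - [0.2,[0,0,0],[0,0,-5]]
    - [0.2,[0,0,0],[0,0,-2]]

```text
time_s: 14.85
tcp_pos: [0.3786, -0.3095, 0.1297]
tcp_rot: [[0.992, 0.126, -0.002], [0.126, -0.992, 0.002], [-0.001, -0.002, -1.0]]
ft_force: [0.4, 1.0, -2.3]
width: 0.0293
gripper_force: 60.1
```

Request:
step_arm:
  steps:
    - [0.2,[3,-10,0],[0,0,0]]
    - [0.2,[6,-22,0],[0,0,0]]
    - [0.2,[7,-27,0],[0,0,0]]
    - [0.2,[7,-27,0],[0,0,0]]
    - [0.2,[7,-27,0],[0,0,0]]
    - [0.2,[7,-27,0],[0,0,0]]
    - [0.2,[7,-27,0],[0,0,0]]
    - [0.2,[7,-27,0],[0,0,0]]

```text
time_s: 15.52
tcp_pos: [0.4054, -0.1093, 0.13]
tcp_rot: [[0.993, 0.12, -0.001], [0.12, -0.993, 0.001], [-0.001, -0.001, -1.0]]
ft_force: [1.1, 0.0, -1.7]
width: 0.0293
gripper_force: 60.2
```

Request:
step_arm:
  steps:
    - [0.2,[7,-27,0],[0,0,0]]
    - [0.2,[7,-27,0],[0,0,0]]
    - [0.2,[7,-27,0],[0,0,0]]
    - [0.2,[7,-27,0],[0,0,0]]
    - [0.2,[7,-27,0],[0,0,0]]
    - [0.2,[7,-27,0],[0,0,0]]
    - [0.2,[7,-27,0],[0,0,0]]
    - [0.2,[7,-27,0],[0,0,0]]

```text
time_s: 16.18
tcp_pos: [0.4342, 0.1115, 0.13]
tcp_rot: [[0.993, 0.121, -0.002], [0.121, -0.993, 0.0], [-0.002, -0.0, -1.0]]
ft_force: [0.8, -0.1, -2.6]
width: 0.0289
gripper_force: 60.2
```

Request:
step_arm:
  steps:
    - [0.2,[7,-20,0],[0,0,0]]
    - [0.2,[6,-6,0],[0,0,0]]
    - [0.2,[0,0,0],[0,4,0]]
    - [0.2,[0,0,0],[0,6,0]]
    - [0.2,[0,0,0],[0,6,0]]
    - [0.2,[0,0,0],[0,6,0]]
    - [0.2,[0,0,0],[0,6,0]]
    - [0.2,[0,0,0],[0,5,0]]

```text
time_s: 16.85
tcp_pos: [0.4439, 0.1368, 0.1292]
tcp_rot: [[0.831, 0.121, 0.542], [0.101, -0.993, 0.066], [0.546, -0.0, -0.837]]
ft_force: [-0.6, 0.9, -1.6]
width: 0.0291
gripper_force: 60.2
```

Request:
step_arm:
  steps:
    - [0.2,[0,0,0],[0,2,0]]
    - [0.2,[0,0,0],[0,0,0]]
    - [0.2,[0,0,0],[0,0,0]]
    - [0.2,[0,0,0],[0,0,0]]
    - [0.2,[0,0,0],[0,0,0]]
    - [0.2,[0,0,0],[0,0,0]]
    - [0.2,[0,0,0],[0,0,0]]
    - [0.2,[0,0,0],[0,0,0]]

```text
time_s: 17.52
tcp_pos: [0.4455, 0.1369, 0.1306]
tcp_rot: [[0.813, 0.122, 0.569], [0.1, -0.993, 0.07], [0.573, -0.0, -0.819]]
ft_force: [-0.3, 0.0, -1.9]
width: 0.0294
gripper_force: 60.2
```

```bash
cat >> t.py <<'E'
n=np.array([-np.sin(np.radians(35)),0,np.cos(np.radians(35))]);ux=np.array([np.cos(np.radians(35)),0,np.sin(np.radians(35))])
def face(y,d): return j2w(np.array([-7,y,28.5])+n*(16+d)+ux*1.1)
E
cat > v.py <<'E'
from t import *
from h import *
go(face(-41,30),tilt(35))
s=ctrl.sense();w=ctrl.get_image("wrist");p=wcloud(w,s).reshape(-1,3);c=w["color"].reshape(-1,3).astype(int)
L=loc(p,[.559,.1878,yaw,0])*1000
b=(c[:,0]-c[:,2]>40)&(L[:,0]>-19)&(L[:,0]<4)&(L[:,1]>-75)&(L[:,1]<80)&(L[:,2]>15)&(L[:,2]<40);g=L[b]
print(len(g),"slope z=a*x+b*y+c",np.linalg.lstsq(np.c_[g[:,0],g[:,1],np.ones(len(g))],g[:,2],rcond=None)[0].round(3),"yrange",np.percentile(g[:,1],[1,99]).round(1))
# hone foot in tool frame
t=(p-s["tcp_pos"])@s["tcp_rot"]*1000
f=(abs(t[:,0])<25)&(abs(t[:,1])<40)&(t[:,2]>-5)&(t[:,2]<30)
print("foot tool frame",f.sum(),np.nanpercentile(t[f],[1,50,99],axis=0).round(1))
import cv2
d=ctrl.get_image('scene');e=ctrl.get_image('side')
cv2.imwrite('pics/c%d.png'%(s["time_s"]*10),np.hstack([cv2.resize(d['color'][130:310,270:450,::-1],(400,400)),cv2.resize(e['color'][130:290,250:410,::-1],(400,400))]))
E
python3 v.py; ls pics
```

```text
t 17.52 tcp [445.5 136.9 130.6] jigframe [-118.9  -36.6  130.6] F_jig [-0.3  0.1 -1.9] w 29.4 g 60.2 J [ -2. -37. 144.   8.  39.  77.]
turn [ 0.02  0.03 -0.05] shift before turn [ 34.3   4.4 101.8] after [ 34.2   4.4 101.8]
5359 slope z=a*x+b*y+c [7.0100e-01 1.0000e-03 3.1673e+01] yrange [-73.5  78.2]
foot tool frame 2925 [[ -6.4 -26.6  -0.9]
 [  6.1   0.3   5.8]
 [ 10.5  26.7  17.6]]
a.png
b.png
c175.png
crops.png
scene0.png
side0.png
w.png
w2.png
```

Request:
step_arm:
  steps:
    - [0.2,[12,1,5],[0,0,0]]
    - [0.2,[12,2,10],[0,0,0]]
    - [0.2,[12,1,15],[0,0,0]]
    - [0.2,[0,0,20],[0,0,0]]
    - [0.2,[0,0,20],[0,0,0]]
    - [0.2,[0,0,20],[0,0,0]]
    - [0.2,[0,0,15],[0,0,0]]
    - [0.2,[0,0,5],[0,0,0]]

```text
time_s: 18.33
tcp_pos: [0.5371, 0.1442, 0.0586]
tcp_rot: [[0.815, 0.122, 0.566], [0.1, -0.993, 0.07], [0.57, -0.001, -0.821]]
ft_force: [-0.1, -0.0, -1.9]
width: 0.0295
gripper_force: 60.2
```

Request:
step_arm:
  steps:
    - [0.2,[0,0,2],[0,0,0]]
    - [0.2,[0,0,2],[0,0,0]]
    - [0.2,[0,0,2],[0,0,0]]
    - [0.2,[0,0,0],[0,0,0]]
    - [0.2,[0,0,0],[0,0,0]]
    - [0.2,[0,0,0],[0,0,0]]
    - [0.2,[0,0,0],[0,0,0]]
    - [0.2,[0,0,0],[0,0,0]]

```text
time_s: 19.0
tcp_pos: [0.5412, 0.1446, 0.0565]
tcp_rot: [[0.813, 0.122, 0.57], [0.1, -0.993, 0.07], [0.574, 0.0, -0.819]]
ft_force: [-0.6, 0.5, -1.9]
width: 0.0295
gripper_force: 60.2
```

```bash
python3 v.py; ls -t pics|head -1
```

```text
t 19.0 tcp [541.2 144.6  56.5] jigframe [-23.  -40.7  56.5] F_jig [-0.5  0.6 -1.9] w 29.5 g 60.2 J [  0.  -6. 133.  12.  19.  73.]
turn [ 0.03 -0.03 -0.04] shift before turn [ -1.9   0.4 -13.9] after [ -1.9   0.3 -13.9]
6555 slope z=a*x+b*y+c [ 0.699 -0.    31.729] yrange [-74.1  78.7]
foot tool frame 3218 [[-11.3 -26.5  -0.9]
 [  5.4   3.5   5.9]
 [ 10.4  39.2  29.1]]
c190.png
```

View pics/c175.png

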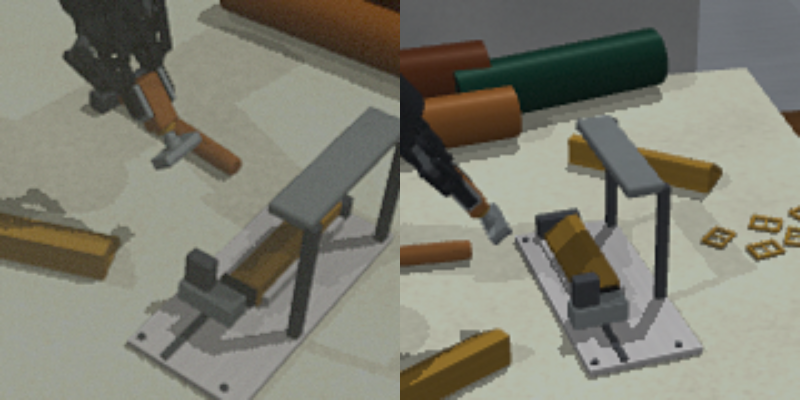

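The picture, taken before the approach, shows the hone held tilted with its foot (175,145) lengthwise along the bar. The jaw is shut on the bar at (250,290). Next I close the last ~17 mm to the face.

Request:
step_arm:
  steps:
    - [0.2,[0,0,4],[0,0,0]]
    - [0.2,[0,0,4],[0,0,0]]
    - [0.2,[0,0,3],[0,0,0]]
    - [0.2,[0,0,2],[0,0,0]]
    - [0.2,[0,0,1],[0,0,0]]
    - [0.2,[0,0,1],[0,0,0]]
    - [0.2,[0,0,0],[0,0,0]]
    - [0.2,[0,0,0],[0,0,0]]

```text
time_s: 19.82
tcp_pos: [0.5496, 0.1457, 0.0438]
tcp_rot: [[0.813, 0.122, 0.569], [0.1, -0.993, 0.07], [0.574, -0.0, -0.819]]
ft_force: [0.6, 0.5, -2.5]
width: 0.0292
gripper_force: 60.2
```

Request:
step_arm:
  steps:
    - [0.2,[0,0,1],[0,0,0]]
    - [0.2,[0,0,1],[0,0,0]]
    - [0.2,[0,0,1],[0,0,0]]
    - [0.2,[0,0,0],[0,0,0]]
    - [0.2,[0,0,0],[0,0,0]]
    - [0.2,[0,0,0],[0,0,0]]
    - [0.2,[0,0,0],[0,0,0]]
    - [0.2,[0,0,0],[0,0,0]]

```text
time_s: 20.48
tcp_pos: [0.5514, 0.1459, 0.0415]
tcp_rot: [[0.813, 0.122, 0.57], [0.1, -0.993, 0.07], [0.574, -0.0, -0.819]]
ft_force: [-2.7, 0.2, 2.3]
width: 0.0293
gripper_force: 61.0
```

```bash
cat > q.py <<'E'
from t import *
S=st();F=S["ft_force"]-np.array([0,0,-1.95]);print("Fn",(RJ@n@F).round(2),"F tool",(S["tcp_rot"].T@F).round(2));go(face(-41,0),tilt(35))
E
python3 q.py
```

```text
t 20.48 tcp [551.4 145.9  41.5] jigframe [-12.7 -40.6  41.5] F_jig [-2.6  0.5  2.3] w 29.3 g 61.0 J [  0.  -2. 131.  13.  17.  72.]
Fn 4.99 F tool [ 0.31 -0.55 -4.99]
t 20.48 tcp [551.4 145.9  41.5] jigframe [-12.7 -40.6  41.5] F_jig [-2.6  0.5  2.3] w 29.3 g 61.0 J [  0.  -2. 131.  13.  17.  72.]
turn [ 0.03 -0.02 -0.04] shift before turn [-1.7  0.4 -2.1] after [-1.7  0.4 -2.1]
```

Request:
step_arm:
  steps:
    - [0.2,[0,0,1],[0,0,0]]
    - [0.2,[0,0,1],[0,0,0]]
    - [0.2,[0,0,0.5],[0,0,0]]
    - [0.2,[0,0,0],[0,0,0]]
    - [0.2,[0,0,0],[0,0,0]]
    - [0.2,[0,0,0],[0,0,0]]
    - [0.2,[0,0,0],[0,0,0]]
    - [0.2,[0,0,0],[0,0,0]]

```text
time_s: 21.15
tcp_pos: [0.5529, 0.1461, 0.0395]
tcp_rot: [[0.813, 0.122, 0.57], [0.1, -0.993, 0.07], [0.574, -0.0, -0.819]]
ft_force: [-4.0, 0.9, 4.1]
width: 0.0294
gripper_force: 61.1
```

Request:
step_arm:
  steps:
    - [0.2,[0,-0.5,0],[0,0,0]]
    - [0.2,[0,-1,0],[0,0,0]]
    - [0.2,[0,-1.5,0],[0,0,0]]
    - [0.2,[0,-1.5,0],[0,0,0]]
    - [0.2,[0,-1.5,0],[0,0,0]]
    - [0.2,[0,-1.5,0],[0,0,0]]
    - [0.2,[0,-1.5,0],[0,0,0]]
    - [0.2,[0,-1,0],[0,0,0]]

```text
time_s: 21.82
tcp_pos: [0.5523, 0.1552, 0.0398]
tcp_rot: [[0.812, 0.121, 0.571], [0.1, -0.993, 0.069], [0.575, 0.001, -0.818]]
ft_force: [-3.1, -5.8, 5.3]
width: 0.0298
gripper_force: 61.2
```

```bash
python3 q.py
```

```text
t 21.82 tcp [552.3 155.2  39.8] jigframe [-10.7 -31.5  39.8] F_jig [-3.8 -5.4  5.3] w 29.8 g 61.2 J [  2.  -1. 131.  10.  16.  76.]
Fn 8.11 F tool [ 1.11  5.41 -8.1 ]
t 21.82 tcp [552.3 155.2  39.8] jigframe [-10.7 -31.5  39.8] F_jig [-3.8 -5.4  5.3] w 29.8 g 61.2 J [  2.  -1. 131.  10.  16.  76.]
turn [ 0.11 -0.08 -0.04] shift before turn [-2.3  9.5 -4.6] after [-2.3  9.5 -4.7]
```

Request:
step_arm:
  steps:
    - [0.2,[0,-1.5,0],[0,0,0]]
    - [0.2,[0,-1.5,0],[0,0,0]]
    - [0.2,[0,-1.5,0],[0,0,0]]
    - [0.2,[0,-1.5,0],[0,0,0]]
    - [0.2,[0,-1.5,0],[0,0,0]]
    - [0.2,[0,-1.5,0],[0,0,0]]
    - [0.2,[0,-1.5,0],[0,0,0]]
    - [0.2,[0,-1.5,0],[0,0,0]]

```text
time_s: 22.48
tcp_pos: [0.5507, 0.1671, 0.0397]
tcp_rot: [[0.812, 0.121, 0.57], [0.1, -0.993, 0.069], [0.575, 0.001, -0.818]]
ft_force: [-3.6, -5.7, 3.6]
width: 0.0294
gripper_force: 61.1
```

Request:
step_arm:
  steps:
    - [0.2,[0,-1.5,0],[0,0,0]]
    - [0.2,[0,-1.5,0],[0,0,0]]
    - [0.2,[0,-1.5,0],[0,0,0]]
    - [0.2,[0,-1.5,0],[0,0,0]]
    - [0.2,[0,-1.5,0],[0,0,0]]
    - [0.2,[0,-1.5,0],[0,0,0]]
    - [0.2,[0,-1.5,0],[0,0,0]]
    - [0.2,[0,-1.5,0],[0,0,0]]

```text
time_s: 23.15
tcp_pos: [0.5492, 0.1791, 0.0396]
tcp_rot: [[0.813, 0.121, 0.57], [0.1, -0.993, 0.069], [0.574, 0.001, -0.819]]
ft_force: [-3.8, -5.2, 2.8]
width: 0.0296
gripper_force: 61.1
```

```bash
python3 q.py
```

```text
t 23.15 tcp [549.2 179.1  39.6] jigframe [-10.8  -7.5  39.6] F_jig [-4.4 -4.6  2.8] w 29.6 g 61.1 J [  6.  -0. 130.   3.  16.  86.]
Fn 6.42 F tool [-0.86  4.66 -6.42]
t 23.15 tcp [549.2 179.1  39.6] jigframe [-10.8  -7.5  39.6] F_jig [-4.4 -4.6  2.8] w 29.6 g 61.1 J [  6.  -0. 130.   3.  16.  86.]
turn [ 0.09 -0.05 -0.04] shift before turn [-2.1 33.5 -4.6] after [-2.2 33.5 -4.7]
```

Request:
step_arm:
  steps:
    - [0.2,[0,-1.5,0.2],[0,0,0]]
    - [0.2,[0,-1.5,0.2],[0,0,0]]
    - [0.2,[0,-1.5,0],[0,0,0]]
    - [0.2,[0,-1.5,0],[0,0,0]]
    - [0.2,[0,-1.5,0],[0,0,0]]
    - [0.2,[0,-1.5,0],[0,0,0]]
    - [0.2,[0,-1.5,0],[0,0,0]]
    - [0.2,[0,-1.5,0],[0,0,0]]

```text
time_s: 23.82
tcp_pos: [0.5479, 0.191, 0.0393]
tcp_rot: [[0.813, 0.121, 0.57], [0.1, -0.993, 0.069], [0.574, 0.001, -0.819]]
ft_force: [-3.4, -5.1, 3.7]
width: 0.0292
gripper_force: 61.2
```

Request:
step_arm:
  steps:
    - [0.2,[0,-1.5,0],[0,0,0]]
    - [0.2,[0,-1.5,0],[0,0,0]]
    - [0.2,[0,-1.5,0],[0,0,0]]
    - [0.2,[0,-1.5,0],[0,0,0]]
    - [0.2,[0,-1.5,0],[0,0,0]]
    - [0.2,[0,-1.5,0],[0,0,0]]
    - [0.2,[0,-1.5,0],[0,0,0]]
    - [0.2,[0,-1.5,0],[0,0,0]]

```text
time_s: 24.48
tcp_pos: [0.5463, 0.2029, 0.0391]
tcp_rot: [[0.813, 0.121, 0.57], [0.1, -0.993, 0.069], [0.574, 0.001, -0.819]]
ft_force: [-3.4, -5.4, 4.6]
width: 0.0293
gripper_force: 61.2
```

```bash
python3 q.py
```

```text
t 24.48 tcp [546.3 202.9  39.1] jigframe [-10.8  16.6  39.1] F_jig [-4.  -5.   4.6] w 29.3 g 61.2 J [  9.   1. 128.  -5.  16.  97.]
Fn 7.67 F tool [ 0.49  4.98 -7.66]
t 24.48 tcp [546.3 202.9  39.1] jigframe [-10.8  16.6  39.1] F_jig [-4.  -5.   4.6] w 29.3 g 61.2 J [  9.   1. 128.  -5.  16.  97.]
turn [ 0.09 -0.01 -0.05] shift before turn [-1.9 57.6 -5. ] after [-1.9 57.6 -5.1]
```

Request:
step_arm:
  steps:
    - [0.2,[0,-1.5,0],[0,0,0]]
    - [0.2,[0,-1.5,0],[0,0,0]]
    - [0.2,[0,-1.5,0],[0,0,0]]
    - [0.2,[0,-1.5,0],[0,0,0]]
    - [0.2,[0,-1.5,0],[0,0,0]]
    - [0.2,[0,-1.5,0],[0,0,0]]
    - [0.2,[0,-1.5,0],[0,0,0]]
    - [0.2,[0,-1.5,0],[0,0,0]]

```text
time_s: 25.15
tcp_pos: [0.5447, 0.2148, 0.039]
tcp_rot: [[0.813, 0.121, 0.569], [0.1, -0.993, 0.069], [0.573, 0.001, -0.819]]
ft_force: [-4.0, -5.4, 4.4]
width: 0.0295
gripper_force: 61.2
```

Request:
step_arm:
  steps:
    - [0.2,[0,-1.5,0],[0,0,0]]
    - [0.2,[0,-1.5,0],[0,0,0]]
    - [0.2,[0,-1.5,0],[0,0,0]]
    - [0.2,[0,-1.5,0],[0,0,0]]
    - [0.2,[0,-1.5,0],[0,0,0]]
    - [0.2,[0,-1.5,0],[0,0,0]]
    - [0.2,[0,-1.5,0],[0,0,0]]
    - [0.2,[0,-1.5,0],[0,0,0]]

```text
time_s: 25.82
tcp_pos: [0.5432, 0.2267, 0.039]
tcp_rot: [[0.813, 0.121, 0.569], [0.1, -0.993, 0.069], [0.573, 0.001, -0.819]]
ft_force: [-3.4, -5.9, 3.3]
width: 0.0296
gripper_force: 61.2
```

Request:
step_arm:
  steps:
    - [0.2,[0,-1.5,0],[0,0,0]]
    - [0.2,[0,-1.5,0],[0,0,0]]
    - [0.2,[0,-1.5,0],[0,0,0]]
    - [0.2,[0,-1.5,0],[0,0,0]]
    - [0.2,[0,-1.5,0],[0,0,0]]
    - [0.2,[0,-0.5,0],[0,0,0]]
    - [0.2,[0,0,0],[0,0,0]]
    - [0.2,[0,0,0],[0,0,0]]

```text
time_s: 26.48
tcp_pos: [0.5421, 0.2347, 0.0389]
tcp_rot: [[0.813, 0.121, 0.569], [0.1, -0.993, 0.069], [0.573, 0.001, -0.82]]
ft_force: [-3.3, -6.1, 4.0]
width: 0.0292
gripper_force: 61.3
```

```bash
python3 q.py
```

```text
t 26.48 tcp [542.1 234.7  38.9] jigframe [-11.   48.6  38.9] F_jig [-4.  -5.6  4. ] w 29.2 g 61.3 J [ 14.   3. 127. -15.  16. 110.]
Fn 7.13 F tool [ 0.13  5.64 -7.12]
t 26.48 tcp [542.1 234.7  38.9] jigframe [-11.   48.6  38.9] F_jig [-4.  -5.6  4. ] w 29.2 g 61.3 J [ 14.   3. 127. -15.  16. 110.]
turn [ 0.09  0.04 -0.05] shift before turn [-1.5 89.6 -5. ] after [-1.6 89.6 -5.2]
```

Request:
step_arm:
  steps:
    - [0.2,[0,0,-4],[0,0,0]]
    - [0.2,[0,0,-8],[0,0,0]]
    - [0.2,[0,0,-12],[0,0,0]]
    - [0.2,[0,0,-18],[0,0,0]]
    - [0.2,[0,0,-20],[0,0,0]]
    - [0.2,[0,0,-20],[0,0,0]]
    - [0.2,[0,0,-20],[0,0,0]]
    - [0.2,[0,0,-18],[0,0,0]]

```text
time_s: 27.15
tcp_pos: [0.4726, 0.227, 0.1375]
tcp_rot: [[0.814, 0.122, 0.569], [0.1, -0.993, 0.07], [0.573, -0.0, -0.82]]
ft_force: [0.1, 0.7, -0.8]
width: 0.0292
gripper_force: 60.2
```

Request:
step_arm:
  steps:
    - [0.2,[0,0,0],[0,-3,0]]
    - [0.2,[0,0,0],[0,-6,0]]
    - [0.2,[0,0,0],[0,-6,0]]
    - [0.2,[0,0,0],[0,-6,0]]
    - [0.2,[0,0,0],[0,-6,0]]
    - [0.2,[0,0,0],[0,-5,0]]
    - [0.2,[0,0,0],[0,-3,0]]
    - [0.2,[0,0,0],[0,0,0]]

```text
time_s: 27.82
tcp_pos: [0.4757, 0.2269, 0.137]
tcp_rot: [[0.993, 0.121, -0.001], [0.121, -0.993, 0.0], [-0.001, -0.0, -1.0]]
ft_force: [0.7, 0.4, -1.5]
width: 0.0296
gripper_force: 60.3
```

Request:
step_arm:
  steps:
    - [0.2,[0,12,0],[0,0,0]]
    - [0.2,[0,24,0],[0,0,0]]
    - [0.2,[0,26,0],[0,0,0]]
    - [0.2,[0,26,0],[0,0,0]]
    - [0.2,[0,26,0],[0,0,0]]
    - [0.2,[0,26,0],[0,0,0]]
    - [0.2,[0,26,0],[0,0,0]]
    - [0.2,[0,26,0],[0,0,0]]

```text
time_s: 28.48
tcp_pos: [0.4959, 0.035, 0.1369]
tcp_rot: [[0.993, 0.122, 0.001], [0.122, -0.993, -0.0], [0.001, 0.001, -1.0]]
ft_force: [0.3, 0.2, -1.8]
width: 0.0297
gripper_force: 60.2
```

Request:
step_arm:
  steps:
    - [0.2,[0,26,0],[0,0,0]]
    - [0.2,[0,26,0],[0,0,0]]
    - [0.2,[0,26,0],[0,0,0]]
    - [0.2,[0,26,0],[0,0,0]]
    - [0.2,[10,18,0],[0,0,0]]
    - [0.2,[14,20,0],[0,0,0]]
    - [0.2,[14,20,0],[0,0,0]]
    - [0.2,[14,20,0],[0,0,0]]

```text
time_s: 29.15
tcp_pos: [0.5702, -0.1388, 0.137]
tcp_rot: [[0.993, 0.122, 0.0], [0.122, -0.993, -0.001], [0.0, 0.001, -1.0]]
ft_force: [-0.6, 1.5, -2.5]
width: 0.0293
gripper_force: 60.4
```

Request:
step_arm:
  steps:
    - [0.2,[14,24,0],[0,0,0]]
    - [0.2,[14,24,0],[0,0,0]]
    - [0.2,[12,24,0],[0,0,0]]
    - [0.2,[8,10,0],[0,0,0]]
    - [0.2,[0,0,0],[0,0,0]]
    - [0.2,[0,0,0],[0,0,0]]
    - [0.2,[0,0,0],[0,0,0]]
    - [0.2,[0,0,0],[0,0,0]]

```text
time_s: 29.82
tcp_pos: [0.6277, -0.2123, 0.1373]
tcp_rot: [[0.992, 0.123, -0.0], [0.123, -0.992, 0.0], [-0.0, -0.0, -1.0]]
ft_force: [-0.2, -0.5, -1.7]
width: 0.0298
gripper_force: 60.5
```

```bash
python3 - <<'E'
from t import *
from h import *
go([.632,-.231,.021],down(-82.95))
s=ctrl.sense();w=ctrl.get_image("wrist");p=wcloud(w,s).reshape(-1,3)
t=(p-s["tcp_pos"])@s["tcp_rot"]*1000
f=(abs(t[:,0])<30)&(abs(t[:,1])<32)&(t[:,2]>-5)&(t[:,2]<30);q=t[f]
print("foot tool frame",np.percentile(q,[1,99],axis=0).round(1))
for a in(-22,0,22):
    k=q[abs(q[:,1]-a)<4];print(a,k[:,2].min().round(1),np.percentile(k[:,2],99).round(1),k[:,0].max().round(1))
d=ctrl.get_image("scene");p=cloud(d).reshape(-1,3);c=d["color"].reshape(-1,3).astype(int);L=loc(p,[.559,.1878,yaw,0])
k=(L[:,0]>-.065)&(L[:,0]<.09)&(L[:,1]>-.205)&(L[:,1]<.12)&(p[:,2]>.005)&(p[:,2]<.173)&~(c[:,0]-c[:,2]>25)
print(fit(p[k],jigm,[.56,.188,.12,0,.06])[0].round(4))
b=(c[:,0]-c[:,2]>25)&(abs(L[:,0])<.024)&(L[:,1]>-.12)&(L[:,1]<.09)&(L[:,2]>.012)&(L[:,2]<.05)
print("bar",np.percentile(L[b],[1,99],axis=0).round(4))
E
```

```text
t 29.82 tcp [ 627.7 -212.3  137.3] jigframe [  19.1 -405.5  137.3] F_jig [-0.2 -0.5 -1.7] w 29.8 g 60.5 J [-29.  24.  80.   0.  76.  54.]
turn [-0.02  0.02  0.  ] shift before turn [  2.   19.2 116.3] after [  2.   19.1 116.3]
foot tool frame [[ -6.  -26.6  -1.2]
 [ 11.   26.7  17.6]]
-22 3.6 17.5 11.1
0 -3.4 18.0 11.4
22 3.9 16.9 11.1
[5.605e-01 1.882e-01 1.241e-01 3.000e-04 6.100e-02]
bar [[-0.0201 -0.0751  0.0164]
 [ 0.0238  0.0765  0.0416]]
```

Request:
step_arm:
  steps:
    - [0.2,[2,10,5],[0,0,0]]
    - [0.2,[0,9,15],[0,0,0]]
    - [0.2,[0,0,20],[0,0,0]]
    - [0.2,[0,0,20],[0,0,0]]
    - [0.2,[0,0,20],[0,0,0]]
    - [0.2,[0,0,16],[0,0,0]]
    - [0.2,[0,0,10],[0,0,0]]
    - [0.2,[0,0,4],[0,0,0]]

```text
time_s: 30.58
tcp_pos: [0.6309, -0.2317, 0.0238]
tcp_rot: [[0.993, 0.121, -0.004], [0.121, -0.993, 0.002], [-0.004, -0.003, -1.0]]
ft_force: [-0.9, -0.3, -2.4]
width: 0.0295
gripper_force: 60.4
```

Request:
step_arm:
  steps:
    - [0.2,[0,0,0],[0,0,0]]
    - [0.2,[0,0,0],[0,0,0]]
    - [0.2,[0,0,1],[0,0,0]]
    - [0.2,[0,0,1],[0,0,0]]
    - [0.2,[0,0,1],[0,0,0]]
    - [0.2,[0,0,1],[0,0,0]]
    - [0.2,[0,0,0],[0,0,0]]
    - [0.2,[0,0,0],[0,0,0]]

```text
time_s: 31.25
tcp_pos: [0.6328, -0.232, 0.0233]
tcp_rot: [[0.993, 0.122, -0.0], [0.122, -0.993, -0.0], [-0.0, 0.0, -1.0]]
ft_force: [-0.1, 0.1, -1.6]
width: 0.0295
gripper_force: 60.4
```

Request:
step_arm:
  steps:
    - [0.2,[0,0,1],[0,0,0]]
    - [0.2,[0,0,0],[0,0,0]]
    - [0.2,[0,0,0],[0,0,0]]
    - [0.2,[0,0,0],[0,0,0]]
    - [0.2,[0,0,0],[0,0,0]]
    - [0.2,[0,0,0],[0,0,0]]
    - [0.2,[0,0,0],[0,0,0]]
    - [0.2,[0,0,0],[0,0,0]]

```text
time_s: 31.92
tcp_pos: [0.6328, -0.232, 0.0223]
tcp_rot: [[0.993, 0.122, 0.0], [0.122, -0.993, -0.0], [0.0, 0.0, -1.0]]
ft_force: [0.3, 0.3, -2.1]
width: 0.0295
gripper_force: 60.4
```

Request:
step_arm:
  steps:
    - [0.2,[0,0,1],[0,0,0]]
    - [0.2,[0,0,0],[0,0,0]]
    - [0.2,[0,0,0],[0,0,0]]
    - [0.2,[0,0,0],[0,0,0]]
    - [0.2,[0,0,0],[0,0,0]]
    - [0.2,[0,0,0],[0,0,0]]
    - [0.2,[0,0,0],[0,0,0]]
    - [0.2,[0,0,0],[0,0,0]]

```text
time_s: 32.58
tcp_pos: [0.633, -0.232, 0.0215]
tcp_rot: [[0.993, 0.122, 0.0], [0.122, -0.993, -0.0], [0.0, 0.0, -1.0]]
ft_force: [-1.1, 0.5, 1.5]
width: 0.0294
gripper_force: 60.9
```

Request:
step_arm:
  steps:
    - [0.2,[0,0,0.5],[0,0,0]]
    - [0.2,[0,0,0],[0,0,0]]
    - [0.2,[0,0,0],[0,0,0]]
    - [0.2,[0,0,0],[0,0,0]]
    - [0.2,[0,0,0],[0,0,0]]
    - [0.2,[0,0,0],[0,0,0]]
    - [0.2,[0,0,0],[0,0,0]]
    - [0.2,[0,0,0],[0,0,0]]

```text
time_s: 33.25
tcp_pos: [0.6329, -0.2321, 0.0209]
tcp_rot: [[0.993, 0.122, 0.0], [0.122, -0.993, -0.0], [0.0, 0.0, -1.0]]
ft_force: [-0.9, 0.2, 3.2]
width: 0.0294
gripper_force: 60.9
```

Request:
step_arm:
  steps:
    - [0.35,[0,0,0],[0,0,0]]
    - [0.45,[0,0,0],[0,0,0]]
    - [0.6,[0,0,0],[0,0,0]]
    - [0.6,[0,0,0],[0,0,0]]
    - [0.6,[0,0,0],[0,0,0]]
    - [0.6,[0,0,0],[0,0,0]]
    - [0.6,[0,0,0],[0,0,0]]
    - [0.6,[0,0,0],[0,0,0]]

```text
time_s: 33.92
tcp_pos: [0.6328, -0.232, 0.0208]
tcp_rot: [[0.993, 0.122, -0.0], [0.122, -0.993, 0.0], [-0.0, -0.0, -1.0]]
ft_force: [0.1, -0.0, 0.4]
width: 0.0512
gripper_force: 0.0
```

Request:
step_arm:
  steps:
    - [0.6,[0,0,-6],[0,0,0]]
    - [0.6,[0,0,-12],[0,0,0]]
    - [0.6,[0,0,-20],[0,0,0]]
    - [0.6,[0,0,-20],[0,0,0]]
    - [0.6,[0,0,-20],[0,0,0]]
    - [0.6,[0,0,-20],[0,0,0]]
    - [0.6,[0,0,-10],[0,0,0]]
    - [0.6,[0,0,0],[0,0,0]]

```text
time_s: 34.58
tcp_pos: [0.635, -0.2332, 0.1334]
tcp_rot: [[0.993, 0.122, 0.006], [0.122, -0.993, -0.004], [0.006, 0.004, -1.0]]
ft_force: [1.4, 0.4, 0.5]
width: 0.0512
gripper_force: 0.0
```

```bash
python3 - <<'E'
from t import *
from h import *
st()
import cv2
d=ctrl.get_image("scene");e=ctrl.get_image("side")
for n,i in(("scene",d),("side",e)):
    p=cloud(i).reshape(-1,3);h=(np.hypot(p[:,0]-.633,p[:,1]+.232)<.042)&(p[:,2]>.009)&(p[:,2]<.105)
    x,r=fit(p[h],honem,[.633,-.232,np.radians(97),.005]);print(n,x.round(4),np.degrees(x[2]).round(1),r)
cv2.imwrite("pics/end.png",np.hstack([cv2.resize(d['color'][150:450,90:490,::-1],(400,300)),cv2.resize(e['color'][130:430,230:550,::-1],(400,375))[:300]]))
E
```

```text
t 34.58 tcp [ 635.  -233.2  133.4] jigframe [  23.8 -427.2  133.4] F_jig [1.4 0.2 0.5] w 51.2 g 0.0 J [-30.  26.  78.  -0.  76.  53.]
scene [ 0.6314 -0.2314  1.6892  0.0051] 96.8 0.000572160056402593
side [ 0.6296 -0.2319  1.7055  0.005 ] 97.7 0.0008898048446352056
```

View pics/end.png

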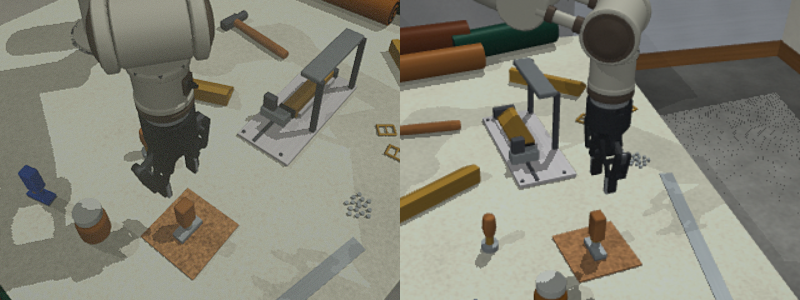

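The hone stands upright in the middle of the mat (left crop 185,215), clear of the gripper. The bar is still clamped, and the stamp, jar and hammer are where they were.

```bash
python3 -c "
from cell import ctrl
print(ctrl.job_done())"
```

```text
the job is handed in; nothing more can be done
None
```

The job is handed in, with no verdict shown: by my measurements the bar is clamped home with the pad pressed in about 4.5–6 mm, the stroke ran in one pass from about 46 mm before to 44 mm past the bar's middle at 6–8 N, and the hone stands upright and released on the cork mat; the real fingertips sit about 37 mm behind the reported TCP, which made my first pinch at the lug close on air, and I corrected for it from then on.

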